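# Load two filters and lock the bayonet cap

### The job

Load the lamp's filter holder: lay the white diffuser disc centred on the sprung platform, then the amber filter disc centred on top of it. Fit the white cap over them with its red lugs in the holder's slots, push it down against the spring, turn it clockwise about a quarter turn to the stop, and let it spring up to seat in its locked place. Do not disturb the blue filter, the brown vial or the green carton.

Things in the scene. Friction and masses are not known exactly. Their poses are not given: they have to be found in the camera images.
- holder: Fixed round aluminium filter holder, open on top; origin at the centre of its underside, on the table; z up, x through its two slots. Flange 116 mm wide, 8 mm high; wall 97 mm wide, 40 mm high. Inward ledge: inner diameter 73 mm, top 40 mm and underside 34 mm above the table, over a channel with its floor at 22.5 mm. White lamp arm, 36 mm high, 52 wide, out to 126 mm on the +x side.
- slot (a point): Top of the ledge, in the middle of the +x slot, 40.5 mm from the holder's axis, 40 mm above the table. A like slot lies opposite (-x). Slots are 18 mm wide gaps in the ledge (white dash on the flange at each); the cap's lugs go down there. Turning anticlockwise there is blocked.
- pocket (a point): Top of the ledge over one lock pocket (red on top), 80 degrees clockwise from the +x slot seen from above; another lies opposite. The pocket is a recess in the ledge's underside, 3 mm deep, 16 mm wide; a lug turned clockwise under the ledge rises into it when let go. A stop ends the turn 4 degrees past its middle.
- platform_top (a point): Centre of the top of the sprung steel platform, 52 mm in diameter, on the holder's axis; its top stands 50 mm above the table when free (10 mm above the holder's rim).
- platform (a joint): How far the platform is pushed down, in m: 0 free. Spring: 4.2 N at 0 plus 0.7 N per mm. With both discs in, the cap starts to press when its lower edge is 34 mm above the table; the lugs pass under the ledge from 0.006 on, the cap bottoms at 0.0115; locked and let go it reads about 0.003.
- white_disc_center (a point): Centre of the white diffuser disc: 48 mm in diameter, 10 mm thick, 40 g, black rim, white face; z is its axis. Lies flat on the 2 mm thick black mat (300 x 100 mm), in a row of three discs 95 mm apart, in any order.
- amber_disc_center (a point): Centre of the amber filter disc: same size and black rim, orange-yellow face.
- blue_disc_center (a point): Centre of the blue filter disc: same size, blue face; a bystander in the same row, not to be moved.
- cap_center (a point): Centre, half-way up, of the white bayonet cap: 70 mm tall, about 160 g, upright on the table. Hollow skirt 67 mm outer, 59 mm inner diameter, 36 mm deep below a 6 mm top plate that presses on the discs. Two red lugs, 10 mm wide, 6 mm high, at the lower edge on the cap's +x and -x sides, out to 42 mm from the axis. A half turn leaves it the same.
- cap_grip (a point): Centre of the black bar handle on the cap, 21 mm above the cap's centre and 56 mm above its lower edge: 58 mm long along the cap's x (its ends point to the lugs), 14 mm wide, 28 mm high.
- vial: Small brown vial with black cap, 32 mm in diameter, 75 mm tall; origin at the centre of its underside; a bystander.
- carton: Closed green carton 80 x 100 x 60 mm; origin at the centre of its underside; a bystander.
Mind the look-alikes: they are no part of the job. Leave any pink or turquoise look-alike of the part that bears white_disc_center alone.

How it is judged:
By the outcome, as a careful person would: the job done as asked, in the order asked, and still so for the second after the job is handed in, with the robot touching nothing.
It also fails if it takes over 72 s, if anything falls off the work surface, if the arm or the gripper's body presses on something with over 40 N, if the wrist force passes 120 N, or if a joint passes its speed limit or range.

### The arm

A 6-joint arm with a two-finger parallel gripper is mounted at the origin on the work surface. World frame = base frame: x ahead of the robot, y to its left, z up, the work surface at z = 0. Lengths are in m, angles in rad, forces in N, time in s.
With the tool pointing down it reaches from about 0.35 to 0.875 m from the base axis. Payload 15.5 kg.
Tool frame: the origin (TCP) lies at the very end of the fingers, on their centre line; the grasp point (between the pads) lies 19 mm behind it (pinch_z is the x of the grasp point in the tool frame, in m); x points along the fingers, z is the direction in which the jaws open and shut, and the axes are right-handed (so a half turn about x gives the same grasp; the last joint's range is limited). The gripper opens to 85 mm and grips with 20 to 120 N. Pads are 22 mm wide; open, the fingers measure 114 mm over their backs; the gripper's body (76 mm by 85 mm) begins 54 mm behind the grasp point. The pads swing forward as they close: fully open they stand 13 mm farther back than shut.
Start: joints at [1.089, 0.494, 1.345, -0, 1.302, -0.096], TCP at [0.235, 0.579, 0.231] pointing down, gripper open.
Joint ranges: [-2.91, 2.91], [-0.82, 2.16], [0.22, 2.67], [-1.22, 4.37], [0.12, 2.79], [-3.08, 3.08]. Speed limits (rad/s): [1.89, 1.89, 2.57, 3.01, 3.01, 3.01].

### API

Orientations are given as a unit quaternion [w, x, y, z].
In Python, from workcell import * gives the robot as it stands.
- The arm moves only by the shell command python3 -m inch 'ROWS' [OPENING] [FORCE]. ROWS is JSON, a list of rows, each a list of 4 numbers: the shift along the tool's x, y, z in cm, then the turn about the tool's x in rad. In form: [[tx, ty, tz, turn], ...]. A call has 1 to 12 rows; each row shifts and turns the commanded pose from where the row before left it, along the tool's axes as they then stand; what a row does not reach is not made up. A row lasts 1/10 s, in which the tool goes at most 50 mm and 8.59 degrees, less where a joint would pass 70% of its speed; a pose out of reach is approached as far as the arm can. A call with a gripper value outside its range is refused whole. OPENING is the finger opening in cm, from 0 to 8.54, set as the call begins (- or left out, the last holds). The fingers move at their own pace and stop on an object; FORCE is the grip in N (left out, the last holds). Time passes only in rows, so rows that do not move let the fingers close. It gives the time, the measured TCP pose, the force and the opening at its end, in the units of the state.
- read_state(): the state, without advancing time (a new reading comes with each control period).
- snapshot(name): name is "scene" or "side" or "wrist"; returns the picture (420x560x3 uint8, red, green, blue); there is no depth.
- get_calibration(name): a dict with "intrinsics" (3x3 intrinsics, pixels), "eye" and "rotation" of the camera in the world. Camera axes: x right, y up, looking along -z (the intrinsics and any distortion apply to the point x, -y, -z); pixel columns grow to the right and rows downward; lengths in m; the calibration is good to about 2 mm. A picture is of the moment at which its call begins: read the wrist's pose just before it. get_calibration takes no time and is no camera call; for the wrist camera it gives the pose at the moment of the call.
- hand_in(): hands the job in, once; it reports no verdict.
The state is a dict: "t": time; "q": joint angles; "dq": joint speeds; "effort": joint torques, N m; "position": TCP position; "tcp_rot": TCP orientation; "force": force on the tool from outside, world axes, zero at the start; "torque": the same for the moment, N m; "width": opening from 0.0 (shut) to 1.0 (fully open).
Only numpy, scipy, OpenCV 4.12 (cv2) and the standard library are available. Lean on these libraries where they do the work, as an engineer would, in place of code of your own. Each camera call takes 0.05 s, during which the arm holds its last target.

## Working session

There is one attempt and no reset: what is moved stays moved. The work goes in short steps, Python scripts to look and compute and a shell command to move; the robot and the scene stay as the last step left them, time stands still between calls to the robot, and variables do not carry over. Pictures are saved under pics/ and viewed, and the job is handed in when it is done.

```bash
ls; mkdir -p pics
python3 - <<'E'
from workcell import *
import cv2
print(read_state())
for n in ["scene","side","wrist"]:
    c=get_calibration(n); print(n,c)
    cv2.imwrite(f"pics/{n}0.png",snapshot(n)[:,:,::-1])
E
```

```text
pics
{'t': 0.0, 'q': array([ 1.08950977e+00,  4.94152315e-01,  1.34617332e+00,  1.27443672e-05,
        1.30251607e+00, -9.55145083e-02]), 'dq': array([ 0.00036238, -0.0004362 ,  0.00165082, -0.00045573, -0.00143943,
       -0.00125613]), 'effort': array([ 5.52351354e-03, -8.82133269e+01, -3.83875537e+01,  4.28130916e-04,
        9.70639667e-03,  3.45610324e-06]), 'position': array([0.23499313, 0.57872219, 0.23070516]), 'tcp_rot': array([ 0.58618395, -0.39508712,  0.58696445,  0.39467365]), 'force': array([0.79423551, 0.06906222, 0.4585092 ]), 'torque': array([-0.05500752, -0.02011211, -0.00730107]), 'width': 0.9996368024102735}
scene {'intrinsics': array([[521.51144034,   0.        , 266.35541371],
       [  0.        , 521.51144034, 206.03025069],
       [  0.        ,   0.        ,   1.        ]]), 'eye': array([1.16257676, 0.59390839, 0.76944933]), 'rotation': array([0.34516835, 0.16226974, 0.39616127, 0.83521469])}
side {'intrinsics': array([[382.14673602,   0.        , 285.12050613],
       [  0.        , 382.14673602, 210.77423544],
       [  0.        ,   0.        ,   1.        ]]), 'eye': array([ 0.2654366 , -0.70945005,  0.54130681]), 'rotation': array([ 0.86510641,  0.46315929, -0.09111105, -0.16962649])}
wrist {'intrinsics': array([[356.38141234,   0.        , 286.34434551],
       [  0.        , 356.38141234, 209.84254422],
       [  0.        ,   0.        ,   1.        ]]), 'eye': array([0.1570206 , 0.61085755, 0.37430905]), 'rotation': array([ 0.81882775, -0.13557531, -0.09107654,  0.55031401])}
```

View pics/scene0.png

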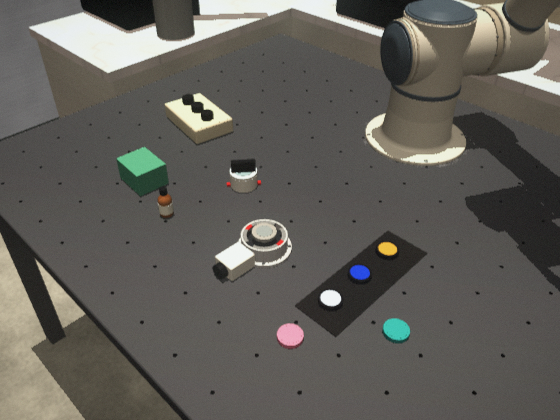

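View pics/side0.png

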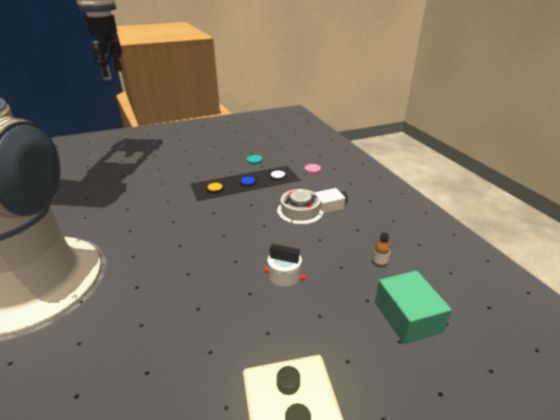

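View pics/wrist0.png

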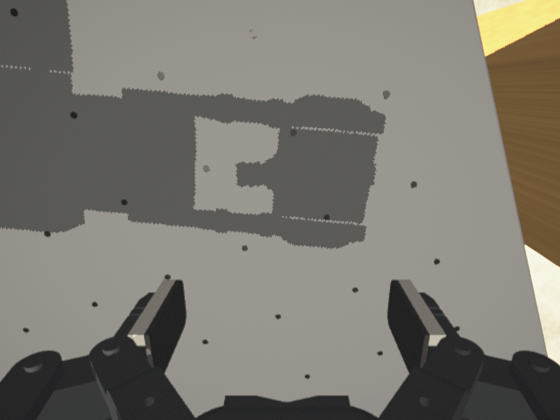

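The scene view shows the white disc at (330,299), blue at (360,273), amber at (388,250), the holder at (265,235) with its arm at (235,262), and the cap at (243,177). Next I measure these in both views.

```bash
cat > h.py <<'E'
import numpy as np, cv2
from scipy.spatial.transform import Rotation as R
from workcell import *
def Rot(q): return R.from_quat([q[1],q[2],q[3],q[0]]).as_matrix()
def rays(c,px):
    px=np.atleast_2d(px).astype(float);K=c["intrinsics"]
    d=np.c_[(px[:,0]-K[0,2])/K[0,0],-(px[:,1]-K[1,2])/K[1,1],-np.ones(len(px))]
    return d@Rot(c["rotation"]).T
def onz(c,px,z):
    d=rays(c,px);e=np.array(c["eye"]);return e+d*((z-e[2])/d[:,2])[:,None]
def proj(c,p):
    p=(np.atleast_2d(p)-c["eye"])@Rot(c["rotation"]);K=c["intrinsics"]
    return np.c_[K[0,2]+K[0,0]*p[:,0]/-p[:,2],K[1,2]-K[1,1]*p[:,1]/-p[:,2]]
def hsv(im): return cv2.cvtColor(im,cv2.COLOR_RGB2HSV)
def blobs(m,amin=8):
    n,l,s,ce=cv2.connectedComponentsWithStats(m.astype(np.uint8))
    return [(s[i,4],ce[i].round(1),s[i,:4]) for i in range(1,n) if s[i,4]>=amin],l
def tri(c1,p1,c2,p2):
    d1=rays(c1,p1)[0];d2=rays(c2,p2)[0];A=np.c_[d1,-d2]
    s=np.linalg.lstsq(A,np.array(c2["eye"])-c1["eye"],rcond=None)[0]
    a=c1["eye"]+d1*s[0];b=c2["eye"]+d2*s[1];return (a+b)/2,np.linalg.norm(a-b)
def tool():
    s=read_state();return s,Rot(s["tcp_rot"])
E
cat > m1.py <<'E'
from h import *
np.set_printoptions(precision=4,suppress=True)
for n in ["scene","side"]:
    im=cv2.imread(f"pics/{n}0.png")[:,:,::-1].copy();c=get_calibration(n);H=hsv(im);h,s,v=[H[:,:,i].astype(int) for i in range(3)]
    M={"red":((h<6)|(h>174))&(s>170)&(v>80),"amber":(h>12)&(h<28)&(s>180)&(v>120),"blue":(h>110)&(h<130)&(s>150)&(v>60),"white":(s<60)&(v>140),"green":(h>60)&(h<80)&(s>120),"brown":(h>5)&(h<20)&(s>120)&(v<190)}
    print(n)
    for k,m in M.items():
        for a,ce,bb in blobs(m)[0]:
            z={"amber":.012,"blue":.012,"white":.012,"red":.04}.get(k,0.03)
            p=onz(c,ce,z)[0]
            if .1<p[0]<1.1 and -.6<p[1]<.75: print(k,a,ce,bb,p)
E
python3 m1.py
python3 - <<'E'
import cv2
a=cv2.imread('pics/scene0.png')[140:290,200:320];cv2.imwrite('pics/z1.png',cv2.resize(a,None,fx=4,fy=4,interpolation=2)) 
a=cv2.imread('pics/side0.png')[170:290,250:360];cv2.imwrite('pics/z2.png',cv2.resize(a,None,fx=5,fy=5,interpolation=2))
E
```

```text
scene
red 9 [259. 182.] [258 181   3   3] [ 0.4851 -0.1143  0.04  ]
red 10 [228.  183.8] [227 182   3   4] [ 0.541  -0.1603  0.04  ]
red 16 [248.8 226.8] [246 225   6   5] [ 0.6103 -0.0163  0.04  ]
red 16 [279.5 242. ] [277 240   6   5] [0.5981 0.0618 0.04  ]
amber 150 [387.6 248.3] [378 242  19  14] [0.4308 0.2139 0.012 ]
blue 247 [359.4 271.8] [350 264  20  16] [0.5262 0.2134 0.012 ]
white 1015 [197.7 112.1] [165  93  67  38] [ 0.3466 -0.5155  0.012 ]
white 174 [243.  174.7] [229 168  28  14] [ 0.466  -0.1911  0.012 ]
white 1627 [254.  244.5] [215 219  77  51] [0.6199 0.0088 0.012 ]
white 7009 [ 24.5 356.1] [  0 234  85 186] [ 1.0857 -0.0687  0.012 ]
white 982 [ 60.5 299.5] [ 36 260  49  67] [ 0.9815 -0.1406  0.012 ]
white 268 [330.3 297.5] [320 290  21  16] [0.6183 0.2152 0.012 ]
brown 127 [164.1 199.6] [158 194  14  12] [ 0.675  -0.2287  0.03  ]
brown 18 [166.5 215.7] [161 214  11   4] [ 0.7051 -0.1788  0.03  ]
brown 10 [380.  251.1] [377 247   8   8] [0.4659 0.2169 0.03  ]
side
red 12 [265.9 269.2] [265 267   3   5] [ 0.4392 -0.1866  0.04  ]
red 19 [301.8 276.8] [300 275   5   5
[... 321 characters left out ...]
0  14   8] [0.6192 0.2157 0.012 ]
white 1316 [311.5 203.1] [277 188  68  37] [0.6424 0.0336 0.012 ]
white 70 [382.4 257.9] [376 251  15  12] [ 0.6882 -0.2171  0.012 ]
white 661 [283.7 270.5] [267 255  36  31] [ 0.4809 -0.1746  0.012 ]
white 17 [103.4 260.3] [102 258   4   5] [ 0.1435 -0.0035  0.012 ]
white 17 [100.4 276.6] [ 99 274   4   6] [ 0.1374 -0.0537  0.012 ]
white 27 [ 86.4 296.1] [ 83 292   9   9] [ 0.1129 -0.1002  0.012 ]
white 3866 [290.7 391.4] [245 356  97  64] [ 0.3936 -0.4178  0.012 ]
brown 10 [211.  182.8] [207 182   9   4] [0.4214 0.2036 0.03  ]
brown 36 [215.8 187.8] [207 182  16  10] [0.427  0.1723 0.03  ]
brown 141 [382.4 247. ] [376 241  14  13] [ 0.694  -0.2042  0.03  ]
```

View pics/z1.png

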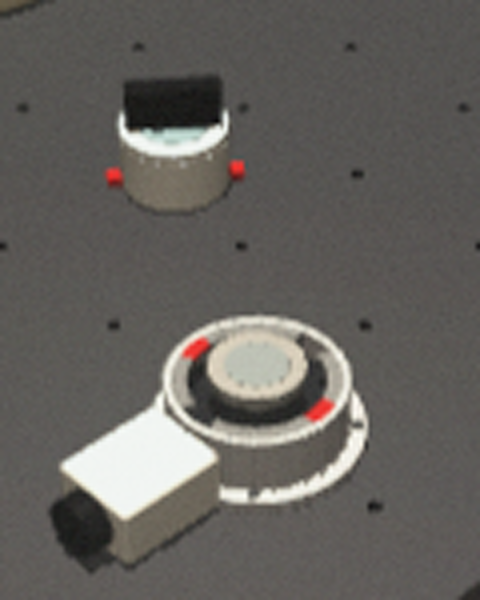

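View pics/z2.png

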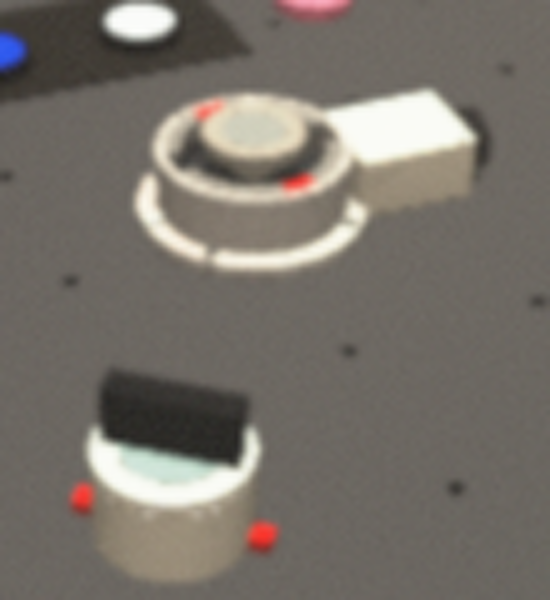

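```bash
cat > plan.py <<'E'
from h import *
import sys
np.set_printoptions(precision=4,suppress=True)
def plan(xyz,yaw=None):
    """yaw: desired direction (deg, world) of jaw axis z, mod 180; prints turn (rad) then shift in cm after turn"""
    s,T=tool();print("t",s["t"],"pos",s["position"],"x",T[:,0],"jaw deg",np.degrees(np.arctan2(T[1,2],T[0,2])),"q6",s["q"][5],"F",s["force"],"w",s["width"])
    turns=[0.]
    if yaw is not None:
        cur=np.degrees(np.arctan2(T[1,2],T[0,2]));d=(cur-yaw)  # positive turn about down = cw
        d=(d+90)%180-90;turns=[np.radians(d),np.radians(d-180*np.sign(d))]
    for t in turns:
        T2=T@R.from_rotvec([t,0,0]).as_matrix()
        print("turn",round(t,3),"then shift cm",(T2.T@(np.array(xyz)-s["position"])*100).round(2))
if __name__=="__main__":
    a=[float(v) for v in sys.argv[1:]];plan(a[:3],a[3] if len(a)>3 else None)
E
python3 - <<'E'
from h import *
np.set_printoptions(precision=4,suppress=True)
a=get_calibration("scene");b=get_calibration("side")
L=[tri(a,[259,182],b,[265.9,269.2]),tri(a,[228,183.8],b,[301.8,276.8])]
print("lugs",L,[onz(a,p,.003) for p in([259,182],[228,183.8])],[onz(b,p,.003) for p in([265.9,269.2],[301.8,276.8])])
d=L[1][0]-L[0][0];print(np.degrees(np.arctan2(d[1],d[0])),np.linalg.norm(d),(L[0][0]+L[1][0])/2)
im=cv2.imread("pics/side0.png")[:,:,::-1].copy();H=hsv(im);h,s,v=[H[:,:,i].astype(int) for i in range(3)]
for t in (100,120,150):
  for x in blobs(((h<8)|(h>172))&(s>t)&(v>80),4)[0]: print(x)
E
python3 plan.py .619 .2155 .1 90
```

```text
lugs [(array([ 0.4517, -0.1491,  0.0041]), np.float64(8.780200620635287e-05)), (array([ 0.5107, -0.1975,  0.0042]), np.float64(0.0004700161907234474))] [array([[ 0.4507, -0.1502,  0.003 ]]), array([[ 0.5095, -0.1986,  0.003 ]])] [array([[ 0.452, -0.148,  0.003]]), array([[ 0.5114, -0.1965,  0.003 ]])]
-39.29339981073998 0.07632367989034555 [ 0.4812 -0.1733  0.0041]
(np.int32(22), array([312.6, 171.4]), array([306, 170,  13,   4], dtype=int32))
(np.int32(10), array([290.9, 191.8]), array([289, 191,   5,   3], dtype=int32))
(np.int32(18), array([309.1, 205.8]), array([306, 204,   7,   4], dtype=int32))
(np.int32(28), array([266.1, 269.3]), array([264, 266,   5,   7], dtype=int32))
(np.int32(37), array([302. , 276.8]), array([299, 274,   7,   7], dtype=int32))
(np.int32(14), array([308.9, 205.9]), array([307, 205,   5,   3], dtype=int32))
(np.int32(23), array([266.2, 269.2]), array([264, 267,   5,   6], dtype=int32))
(np.int32(30), array([301.8, 276.6]), array([299, 274,   7,   6], dtype=int32))
(np.int32(7), array([309.1, 205.6]), array([307, 205,   5,   2], dtype=int32))
(np.int32(14), array([266.1, 269.1]), array([265, 267,   3,   5], dtype=int32))
(np.int32(23), array([302. , 276.8]), array([300, 275,   5,   5], dtype=int32))
t 0.15 pos [0.2351 0.5788 0.2308] x [-0.0004 -0.0008 -1.    ] jaw deg 67.8936729905909 q6 -0.09546724894858265 F [0.1776 0.4327 0.3053] w 1.003716354723078
turn -0.386 then shift cm [ 13.1  -38.4  -36.32]
turn 2.756 then shift cm [13.1  38.4  36.32]
```

```bash
python3 -m inch '[[0,0,0,-0.129],[0,0,0,-0.129],[0,0,0,-0.128],[0,-3.2,-3,0],[0,-3.2,-3,0],[0,-3.2,-3,0],[0,-3.2,-3,0],[0,-3.2,-3,0],[0,-3.2,-3,0],[0,-3.2,-3,0],[0,-3.2,-3,0],[0,-3.2,-3,0]]'; python3 -m inch '[[1.5,-3.2,-3,0],[2,-3.2,-3,0],[2,-3.2,-3,0],[2,0,-0.3,0],[0,0,0,0]]'; python3 plan.py .619 .2155 .1 90
python3 - <<'E'
from h import *
c=get_calibration("wrist");im=snapshot("wrist");np.save("w1.npy",c,allow_pickle=True);cv2.imwrite("pics/w1.png",im[:,:,::-1]);print(c["eye"],c["rotation"])
E
```

```text
t: 1.35
position: [0.5243, 0.3076, 0.2312]
tcp_rot: [0.5, -0.5, 0.5, 0.5]
force: [0.1, 0.1, 0.0]
width: 1.002
t: 1.85
position: [0.6182, 0.2145, 0.1533]
tcp_rot: [0.499, -0.499, 0.502, 0.5]
force: [-0.5, 0.4, 0.0]
width: 1.0
t 1.85 pos [0.6182 0.2145 0.1533] x [-0.005  -0.0012 -1.    ] jaw deg 89.89817408684348 q6 -1.3262151812824432 F [-0.5288  0.404   0.0055] w 1.000351158380843
turn -0.002 then shift cm [ 5.33 -0.11  0.1 ]
turn 3.14 then shift cm [ 5.33  0.11 -0.1 ]
[0.53474479 0.21549824 0.29720889] [ 0.69903801 -0.11417903 -0.11365097  0.69670113]
```

View pics/w1.png

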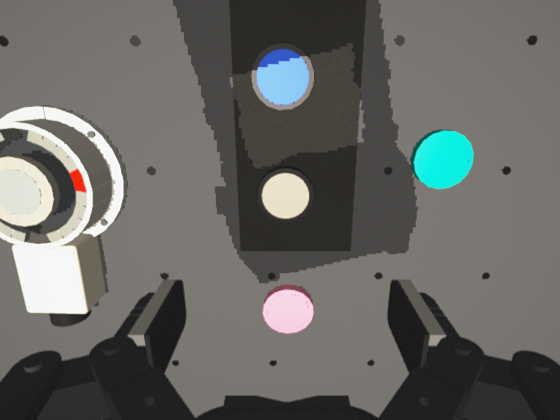

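The wrist view shows white at (286,196), blue at (283,77), pink at (288,310) and the holder at left. Now I refine the white disc.

```bash
python3 - <<'E'
from h import *
np.set_printoptions(precision=4,suppress=True)
c=np.load("w1.npy",allow_pickle=True).item();im=cv2.imread("pics/w1.png")[:,:,::-1].copy()
H=hsv(im).astype(int);h,s,v=H[:,:,0],H[:,:,1],H[:,:,2]
for nm,m in (("w",(v>150)&(s<90)),("b",(h>95)&(h<130)&(s>100)),("pink",(h>150)&(s>40)&(v>150))):
  for a,ce,bb in blobs(m,300)[0]: print(nm,a,ce,bb,onz(c,ce,.012))
E
python3 plan.py .619 .2155 .001 90
```

```text
w 340 [272.   95.6] [252  71  54  39] [[0.5385 0.2045 0.012 ]]
w 9717 [ 59.4 220. ] [  0 106 124 208] [[0.6389 0.0216 0.012 ]]
w 3053 [ 23.3 192.6] [  0 156  54  71] [[ 0.6146 -0.0034  0.012 ]]
w 1695 [285.1 195.4] [262 173  47  46] [[0.6177 0.2141 0.012 ]]
w 1805 [287.6 311.3] [262 289  52  45] [[0.7303 0.216  0.012 ]]
b 2302 [282.2  76.2] [257  49  52  56] [[0.5247 0.2124 0.012 ]]
t 1.9 pos [0.6184 0.2157 0.1551] x [-0.0031 -0.0006 -1.    ] jaw deg 89.96400476011341 q6 -1.32584208322606 F [-0.1902 -0.5     0.8922] w 1.0012646886742276
turn -0.001 then shift cm [15.41 -0.11 -0.01]
turn 3.141 then shift cm [15.41  0.11  0.01]
```

```bash
python3 -m inch '[[4,0,0,0],[4,0,0,0],[4,0,-0.1,0],[0.5,0,0,0],[0,0,0,0]]'; python3 plan.py .6182 .215 .001 90
python3 - <<'E'
from h import *
cv2.imwrite("pics/w2.png",snapshot("wrist")[:,:,::-1])
E
```

```text
t: 2.4
position: [0.619, 0.2159, 0.0321]
tcp_rot: [0.5, -0.5, 0.5, 0.5]
force: [0.2, -0.4, 0.9]
width: 0.998
t 2.4 pos [0.619  0.2159 0.0321] x [-0.0005 -0.0001 -1.    ] jaw deg 90.06666164398366 q6 -1.3273979088978392 F [ 0.1937 -0.4141  0.861 ] w 0.9982998196042464
turn 0.001 then shift cm [ 3.11  0.08 -0.09]
turn -3.14 then shift cm [ 3.11 -0.08  0.09]
```

View pics/w2.png

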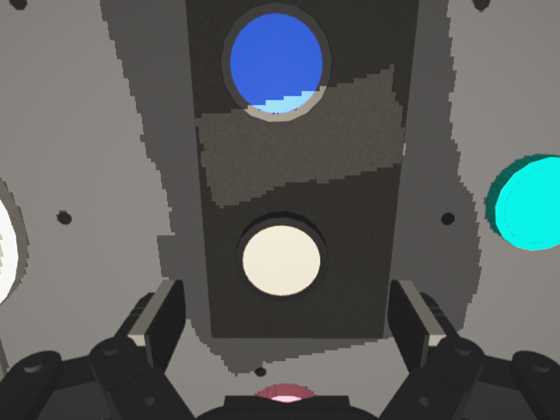

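```bash
python3 -m inch '[[1.5,0.05,-0.1,0],[1.4,0,0,0],[0,0,0,0]]'; python3 -m inch '[[0,0,0,0],[0,0,0,0],[0,0,0,0],[0,0,0,0],[0,0,0,0],[0,0,0,0],[0,0,0,0]]' 4.0 30; python3 plan.py .6182 .215 .003 90
python3 - <<'E'
from h import *
cv2.imwrite("pics/w3.png",snapshot("wrist")[:,:,::-1])
E
```

```text
t: 2.75
position: [0.6179, 0.214, 0.001]
tcp_rot: [0.499, -0.5, 0.501, 0.5]
force: [0.3, -0.3, -0.7]
width: 0.999
t: 3.45
position: [0.6191, 0.2142, 0.0031]
tcp_rot: [0.5, -0.5, 0.5, 0.5]
force: [-0.7, -0.5, 5.7]
width: 0.543
t 3.45 pos [0.6191 0.2142 0.0031] x [ 0.0009  0.0002 -1.    ] jaw deg 90.00950079452704 q6 -1.3289701355770784 F [-0.6735 -0.4859  5.6806] w 0.5427916021260712
turn 0.0 then shift cm [0.01 0.09 0.08]
turn -3.141 then shift cm [ 0.01 -0.09 -0.08]
```

View pics/w3.png

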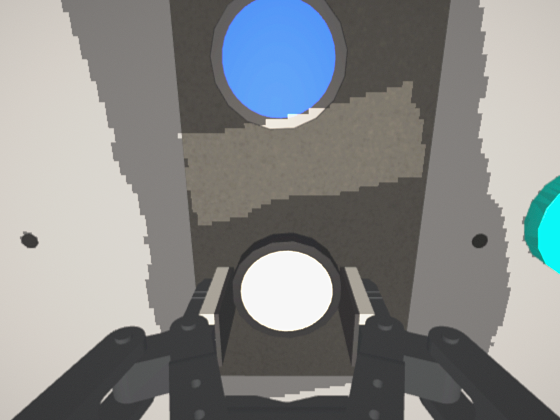

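```bash
python3 -m inch '[[-0.15,0,0,0],[-0.15,0,0,0],[0,0,0,0],[0,0,0,0]]';  python3 -m inch '[[-2,0,0,0],[-2.5,0,0,0],[-3,0,0,0],[-4,0,0,0],[0,0,0,0]]'
python3 - <<'E'
from h import *
cv2.imwrite("pics/w4.png",snapshot("wrist")[:,:,::-1]);cv2.imwrite("pics/s4.png",snapshot("side")[:,:,::-1])
a=snapshot("scene");a=a[120:360,200:450,::-1];cv2.imwrite("pics/c4.png",cv2.resize(a,None,fx=3,fy=2.5))
E
```

```text
t: 3.9
position: [0.6188, 0.2141, 0.0054]
tcp_rot: [-0.5, 0.5, -0.5, -0.5]
force: [-0.5, 0.5, -0.1]
width: 0.544
t: 4.4
position: [0.6214, 0.2149, 0.1254]
tcp_rot: [0.502, -0.501, 0.498, 0.499]
force: [0.8, 0.3, 0.1]
width: 0.538
```

View pics/w4.png

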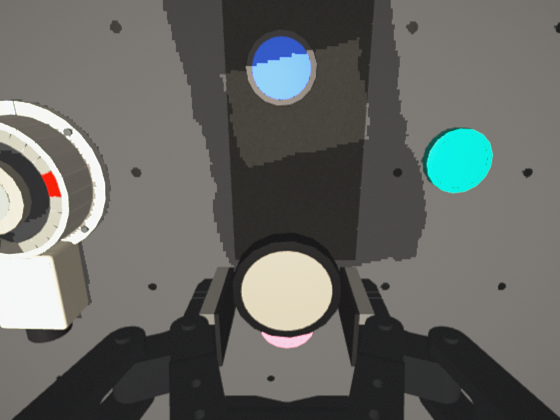

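View pics/c4.png

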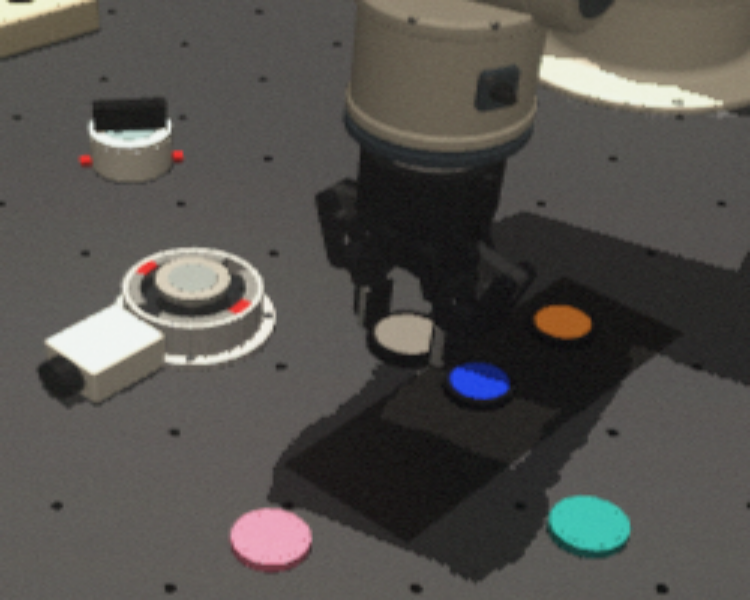

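```bash
python3 -m inch '[[0,0,-3,0],[0,0,-4,0],[0,0,-3,0],[0,0,0,0],[0,0,0,0]]'
python3 - <<'E'
from h import *
np.set_printoptions(precision=4,suppress=True)
s=read_state();c=get_calibration("wrist");im=snapshot("wrist");np.save("w5.npy",c,allow_pickle=True);cv2.imwrite("pics/w5.png",im[:,:,::-1]);print(s["position"],s["tcp_rot"])
np.save("s5.npy",s,allow_pickle=True)
H=hsv(im).astype(int);h,s,v=H[:,:,0],H[:,:,1],H[:,:,2]
for a,ce,bb in blobs(((h<8)|(h>172))&(s>150)&(v>80),20)[0]: print("red",a,ce,bb,onz(c,ce,.04))
for a,ce,bb in blobs((v>150)&(s<90),300)[0]: print("w",a,ce,bb)
E
```

```text
t: 5.05
position: [0.6181, 0.1137, 0.119]
tcp_rot: [0.5, -0.499, 0.501, 0.5]
force: [-0.0, 0.1, -0.5]
width: 0.541
[0.6181 0.1137 0.119 ] [ 0.4998 -0.4992  0.5008  0.5002]
red 304 [204.2 192.8] [196 180  17  26] [[0.5978 0.0611 0.04  ]]
red 322 [ 85. 210.] [ 75 198  21  26] [[ 0.6094 -0.0184  0.04  ]]
w 12961 [154.4 216.5] [ 67 108 172 228]
w 5096 [137.3 205. ] [ 96 166  83  79]
w 5621 [286.4 290.4] [242 251  90  80]
w 658 [414.4 322. ] [393 311  41  25]
```

View pics/w5.png

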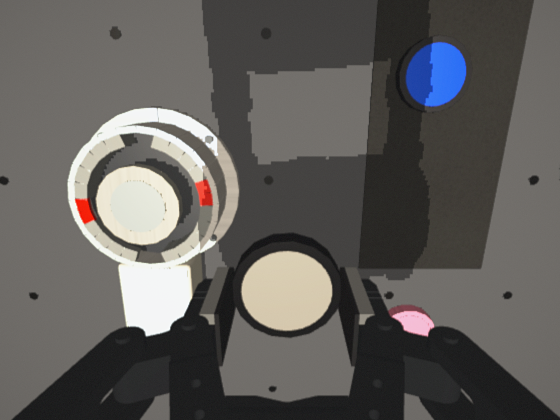

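Run:
```python
from h import *
np.set_printoptions(precision=4,suppress=True)
c=np.load("w5.npy",allow_pickle=True).item()
print("plat",onz(c,[137.3,205.0],.05),"disc",onz(c,[286.4,290.4],.119+.009))
# platform in wrist picture by ellipse fit on hull
im=cv2.imread("pics/w5.png")[:,:,::-1].copy();H=hsv(im).astype(int);v=H[:,:,2];s=H[:,:,1]
def ell(im,c,seed,z,thr=150):
    H=hsv(im).astype(int);m=((H[:,:,2]>thr)&(H[:,:,1]<90)).astype(np.uint8)
    n,l=cv2.connectedComponents(m);k=l[seed[1],seed[0]]
    ct=max(cv2.findContours((l==k).astype(np.uint8),0,cv2.CHAIN_APPROX_NONE)[0],key=len)[:,0,:]
    P=onz(c,cv2.convexHull(ct)[:,0,:],z)[:,:2];(a,r)=cv2.minEnclosingCircle((P*1000).astype(np.float32));
    return a,r,len(ct)
print(ell(im,c,(137,205),.05)); print(ell(im,c,(286,290),.128))
for n,seed in(("scene",(264,231)),("side",(301,196))):
    im=cv2.imread(f"pics/{n}0.png")[:,:,::-1].copy();cc=get_calibration(n)
    for t in(110,130,150): print(n,ell(im,cc,seed,.05,t))
```

```text
plat [[0.6028 0.021  0.05  ]] disc [[0.6167 0.1143 0.128 ]]
((603.7518920898438, 21.03483772277832), 26.106124877929688, 227)
((617.4503784179688, 114.32953643798828), 19.617168426513672, 239)
scene ((652.862060546875, 45.184574127197266), 93.71353149414062, 322)
scene ((645.62353515625, 35.80845260620117), 83.68278503417969, 280)
scene ((645.890625, 33.58688735961914), 82.7654800415039, 277)
side ((908.0997314453125, -68.20012664794922), 389.9405822753906, 1479)
side ((618.8457641601562, -21.99890899658203), 99.79541778564453, 164)
side ((627.3113403320312, 1.3288425207138062), 79.24978637695312, 150)
```

```bash
python3 -m inch '[[0,0.5,-3,0],[0,0.5,-4,0],[1,0.3,-2.3,0],[2,0,0,0],[1,0,0,0],[0,0,0,0],[0,0,0,0]]'; python3 plan.py .605 .021 .0515 90
python3 - <<'E'
from h import *
np.set_printoptions(precision=4,suppress=True)
c=get_calibration("wrist");st=read_state();im=snapshot("wrist");cv2.imwrite("pics/w6.png",im[:,:,::-1]);print(st["position"])
np.save("w6.npy",c,allow_pickle=True)
a=snapshot("scene");cv2.imwrite("pics/c6f.png",a[:,:,::-1]);cv2.imwrite("pics/c6.png",cv2.resize(a[170:300,190:330,::-1],None,fx=4,fy=4))
E
```

```text
t: 5.8
position: [0.6059, 0.0221, 0.0803]
tcp_rot: [0.5, -0.5, 0.5, 0.5]
force: [0.3, 0.5, 0.5]
width: 0.538
t 5.8 pos [0.6059 0.0221 0.0803] x [-0.0003  0.0001 -1.    ] jaw deg 90.08663194810711 q6 -1.634337468620401 F [0.2656 0.4904 0.5002] w 0.5381950124190522
turn 0.002 then shift cm [ 2.88  0.09 -0.12]
turn -3.14 then shift cm [ 2.88 -0.09  0.12]
[0.6059 0.0221 0.0803]
```

View pics/w6.png

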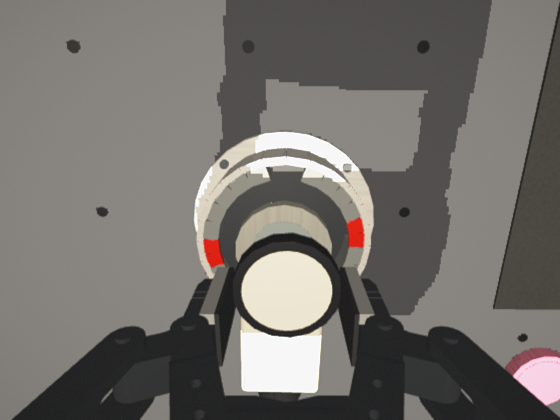

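View pics/c6.png

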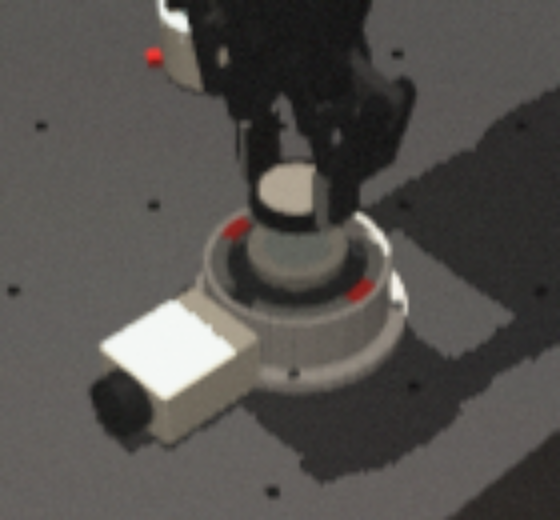

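Run:
```python
from h import *
np.set_printoptions(precision=4,suppress=True)
c=np.load("w6.npy",allow_pickle=True).item();im=cv2.imread("pics/w6.png")[:,:,::-1].copy()
H=hsv(im).astype(int);h,s,v=H[:,:,0],H[:,:,1],H[:,:,2];P=[]
for a,ce,bb in blobs(((h<8)|(h>172))&(s>150)&(v>80),100)[0]: P.append(onz(c,ce,.04)[0]);print(a,ce,bb,P[-1])
print("mid",(P[0]+P[1])/2,np.linalg.norm(P[0]-P[1]),np.degrees(np.arctan2(*(P[0]-P[1])[[1,0]])))
for a,ce,bb in blobs((v>140)&(s<90),1500)[0]: print(a,ce,bb,onz(c,ce,.0893))
```

```text
423 [355.2 233.1] [346 218  18  29] [0.5981 0.0613 0.04  ]
410 [213.1 252.3] [204 239  20  28] [ 0.6099 -0.0187  0.04  ]
mid [0.604  0.0213 0.04  ] 0.08085997856188284 98.3499831163136
9190 [282.5 185.3] [193 131 181 148] [[0.5575 0.0213 0.0893]]
2457 [280.8 226.3] [236 205  96  56] [[0.5747 0.0206 0.0893]]
5721 [286.3 290.4] [241 251  91  80] [[0.6044 0.0228 0.0893]]
4876 [279.2 361.1] [240 317  83  77] [[0.6421 0.0195 0.0893]]
1577 [541.3 378.4] [514 357  46  49] [[0.6524 0.1442 0.0893]]
```

```bash
python3 -m inch '[[0.8,0.05,-0.13,0],[0.8,0,0,0],[0.6,0,0,0],[0.3,0,0,0],[0.2,0,0,0],[0,0,0,0]]'; python3 plan.py .6045 .0208 .0515 90
```

```text
t: 6.5
position: [0.6052, 0.0198, 0.053]
tcp_rot: [0.5, -0.5, 0.5, 0.5]
force: [-0.1, 0.1, -0.2]
width: 0.543
t 6.5 pos [0.6052 0.0198 0.053 ] x [-0.0004  0.     -1.    ] jaw deg 90.01150684944912 q6 -1.6368049950096861 F [-0.1393  0.1013 -0.1575] w 0.5432490688183249
turn 0.0 then shift cm [0.15 0.07 0.1 ]
turn -3.141 then shift cm [ 0.15 -0.07 -0.1 ]
```

```bash
python3 -m inch '[[0.1,0.03,0.05,0],[0,0,0,0]]'; python3 -m inch '[[0.1,0,0,0],[0,0,0,0]]'
```

```text
t: 6.7
position: [0.605, 0.0204, 0.0524]
tcp_rot: [-0.5, 0.5, -0.5, -0.5]
force: [-0.1, -0.1, -0.5]
width: 0.538
t: 6.9
position: [0.605, 0.0203, 0.0513]
tcp_rot: [-0.5, 0.5, -0.5, -0.5]
force: [-0.5, 1.1, -0.1]
width: 0.545
```

```bash
python3 -m inch '[[0.1,0,0,0],[0,0,0,0]]'
python3 - <<'E'
from h import *
im=snapshot("side");cv2.imwrite("pics/s7.png",cv2.resize(im[140:250,240:370,::-1],None,fx=6,fy=5,interpolation=2))
E
```

```text
t: 7.1
position: [0.6051, 0.0203, 0.0504]
tcp_rot: [-0.5, 0.5, -0.5, -0.5]
force: [-1.2, 0.1, 4.7]
width: 0.541
```

View pics/s7.png

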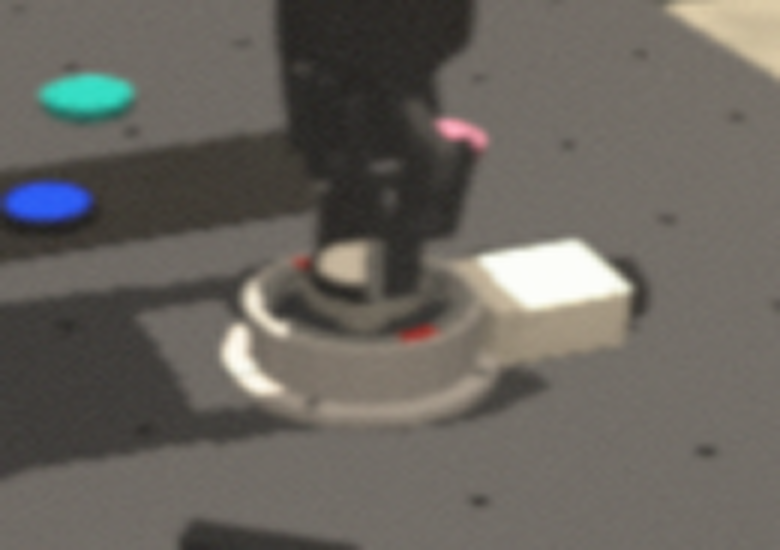

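```bash
python3 -m inch '[[0,0,0,0],[0,0,0,0],[0,0,0,0]]' 6.0; python3 -m inch '[[-1.5,0,0,0],[-3,0,0,0],[-4,0,0,0],[-2,0,0,0],[0,0,0,0],[0,0,0,0]]' 8.5; python3 plan.py .431 .2135 .06 90
python3 - <<'E'
from h import *
np.set_printoptions(precision=4,suppress=True)
c=get_calibration("wrist");im=snapshot("wrist");cv2.imwrite("pics/w8.png",im[:,:,::-1])
H=hsv(im).astype(int);h,s,v=H[:,:,0],H[:,:,1],H[:,:,2];P=[]
for a,ce,bb in blobs(((h<8)|(h>172))&(s>150)&(v>80),100)[0]: P.append(onz(c,ce,.04)[0]);print(a,ce,bb,P[-1])
for a,ce,bb in blobs((v>140)&(s<90),500)[0]: print(a,ce,bb,onz(c,ce,.06))
E
```

```text
t: 7.45
position: [0.605, 0.0203, 0.0502]
tcp_rot: [0.5, -0.5, 0.5, 0.5]
force: [0.8, 0.5, 0.9]
width: 0.704
t: 8.05
position: [0.605, 0.0204, 0.1553]
tcp_rot: [-0.5, 0.5, -0.5, -0.5]
force: [-0.4, 0.4, -0.1]
width: 0.993
t 8.05 pos [0.605  0.0204 0.1553] x [ 0.0004 -0.     -1.    ] jaw deg 90.01183767973782 q6 -1.6359999407653787 F [-0.3897  0.4463 -0.1349] w 0.9929746738353808
turn 0.0 then shift cm [ 9.52 17.4  19.31]
turn -3.141 then shift cm [  9.52 -17.4  -19.31]
213 [339.1 196.1] [333 185  12  22] [0.5981 0.0611 0.04  ]
221 [234.5 210.8] [228 201  15  21] [ 0.6098 -0.0187  0.04  ]
2319 [15.6 36.9] [ 0  0 36 79] [[ 0.491  -0.1431  0.06  ]]
10426 [284.7 219.9] [218 122 137 203] [[0.6098 0.0199 0.06  ]]
2323 [286.3 211.8] [259 186  56  53] [[0.6037 0.0211 0.06  ]]
1722 [490.8 321. ] [465 300  52  43] [[0.6956 0.1831 0.06  ]]
```

View pics/w8.png

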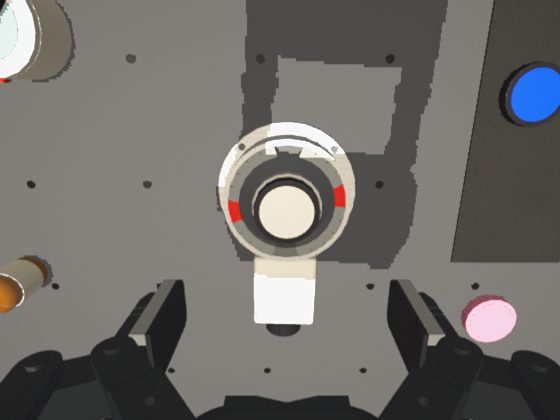

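White sits at (.6037,.0211) against a holder centre of (.604,.0212), so it is centred. Next is the amber disc.

```bash
python3 -m inch '[[0,1.7,1.9,0],[0,2.6,2.9,0],[0,2.6,2.9,0],[0,2.6,2.9,0],[0,2.6,2.9,0],[0,2.6,2.9,0],[0,1.7,1.9,0],[1,1,1,0],[0,0,0,0],[0,0,0,0]]'; python3 plan.py .431 .2135 .003 90
python3 - <<'E'
from h import *
np.set_printoptions(precision=4,suppress=True)
c=get_calibration("wrist");im=snapshot("wrist");cv2.imwrite("pics/w9.png",im[:,:,::-1])
H=hsv(im).astype(int);h,s,v=H[:,:,0],H[:,:,1],H[:,:,2]
for a,ce,bb in blobs((h>8)&(h<30)&(s>150)&(v>80),100)[0]: print(a,ce,bb,onz(c,ce,.012))
E
```

```text
t: 9.1
position: [0.4307, 0.2131, 0.1446]
tcp_rot: [0.499, -0.5, 0.5, 0.5]
force: [1.0, 0.4, 0.3]
width: 0.995
t 9.1 pos [0.4307 0.2131 0.1446] x [-0.0015 -0.0007 -1.    ] jaw deg 90.0493042486387 q6 -1.2363579096502317 F [0.9732 0.4499 0.2529] w 0.9954544448695145
turn 0.001 then shift cm [14.16 -0.05  0.05]
turn -3.141 then shift cm [14.16  0.05 -0.05]
1839 [283.9 198.3] [260 175  49  48] [[0.4306 0.2118 0.012 ]]
```

View pics/w9.png

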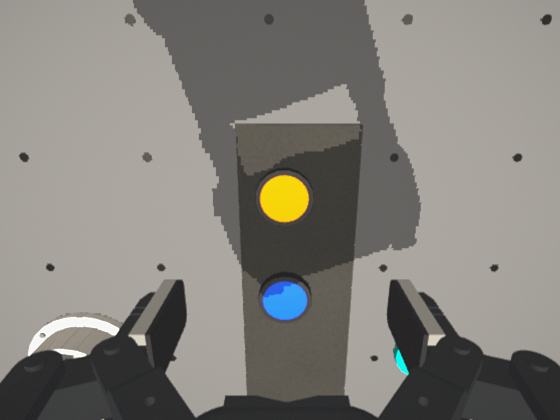

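```bash
python3 -m inch '[[3.5,0,0,0],[4,0,0,0],[3.5,0,-0.1,0],[1.5,0,0,0],[1,0,0,0],[0.4,0,0,0],[0,0,0,0],[0,0,0,0]]'; python3 plan.py .4307 .2122 .005 90
```

```text
t: 9.95
position: [0.4316, 0.2124, 0.007]
tcp_rot: [0.5, -0.5, 0.5, 0.5]
force: [-0.6, 0.2, -0.2]
width: 0.995
t 9.95 pos [0.4316 0.2124 0.007 ] x [ 0.0012  0.0004 -1.    ] jaw deg 90.00141836692156 q6 -1.2376936518146466 F [-0.5729  0.1697 -0.2287] w 0.995324926564621
turn 0.0 then shift cm [ 0.2   0.09 -0.02]
turn -3.142 then shift cm [ 0.2  -0.09  0.02]
```

```bash
python3 -m inch '[[0.15,0.08,0,0],[0,0,0,0],[0,0,0,0],[0,0,0,0],[0,0,0,0],[0,0,0,0],[0,0,0,0],[0,0,0,0]]' 4.0 30;  python3 plan.py .4307 .2122 .005 90; python3 -m inch '[[-0.4,0,0,0],[-2,0,0,0],[-3,0,0,0],[-4,0,0,0],[-2.5,0,0,0],[0,0,0,0]]';python3 plan.py .605 .0204 .13 90
python3 - <<'E'
from h import *
np.set_printoptions(precision=4,suppress=True)
c=get_calibration("wrist");im=snapshot("wrist");cv2.imwrite("pics/w10.png",im[:,:,::-1])
E
```

```text
t: 10.75
position: [0.4303, 0.2124, 0.0054]
tcp_rot: [-0.5, 0.5, -0.5, -0.5]
force: [-1.5, -1.6, 13.2]
width: 0.536
t 10.75 pos [0.4303 0.2124 0.0054] x [ 0.0007  0.0002 -1.    ] jaw deg 90.0230950085653 q6 -1.2371185364745894 F [-1.4647 -1.5703 13.1896] w 0.5357027580269332
turn 0.0 then shift cm [ 0.04 -0.04 -0.02]
turn -3.141 then shift cm [0.04 0.04 0.02]
t: 11.35
position: [0.4317, 0.2129, 0.127]
tcp_rot: [0.502, -0.501, 0.498, 0.499]
force: [-0.2, -0.4, -1.1]
width: 0.538
t 11.35 pos [0.4317 0.2129 0.127 ] x [ 0.0052  0.0018 -1.    ] jaw deg 90.01820768013192 q6 -1.2370932357024618 F [-0.2172 -0.4083 -1.0747] w 0.5375673056602092
turn 0.0 then shift cm [ -0.25 -17.33 -19.25]
turn -3.141 then shift cm [-0.25 17.33 19.25]
```

View pics/w10.png

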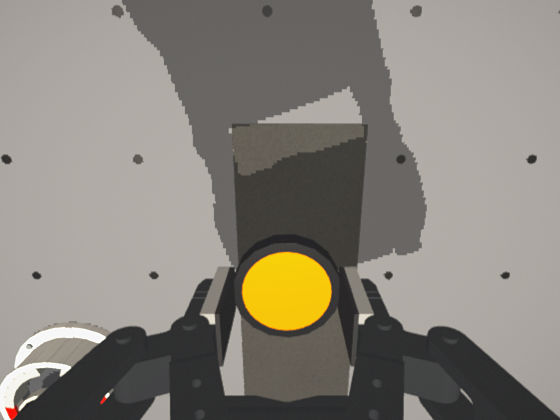

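```bash
python3 -m inch '[[0,-1.7,-1.9,0],[0,-2.6,-2.9,0],[0,-2.6,-2.9,0],[0,-2.6,-2.9,0],[0,-2.6,-2.9,0],[0,-2.6,-2.9,0],[0,-1.6,-1.8,0],[1,-1,-1,0],[1,0,0,0],[1,0,0,0],[0,0,0,0],[0,0,0,0]]'
cat > look.py <<'E'
from h import *
import sys
np.set_printoptions(precision=4,suppress=True)
st=read_state();c=get_calibration("wrist");im=snapshot("wrist");cv2.imwrite(sys.argv[1],im[:,:,::-1]);print(st["position"])
H=hsv(im).astype(int);h,s,v=H[:,:,0],H[:,:,1],H[:,:,2];P=[]
for a,ce,bb in blobs(((h<8)|(h>172))&(s>150)&(v>80),100)[0]: P.append(onz(c,ce,.04)[0]);print("red",a,ce,bb,P[-1])
if len(P)==2: print("mid",(P[0]+P[1])/2)
for a,ce,bb in blobs((h>8)&(h<30)&(s>150)&(v>80),800)[0]: print("amber",a,ce,bb,onz(c,ce,float(sys.argv[2]) if len(sys.argv)>2 else st["position"][2]+.0068))
E
python3 look.py pics/w11.png; python3 plan.py .605 .0204 .063
```

```text
t: 12.6
position: [0.6023, 0.0212, 0.0933]
tcp_rot: [0.499, -0.5, 0.5, 0.501]
force: [0.0, -0.7, -0.0]
width: 0.533
[0.6023 0.0212 0.0933]
red 350 [352.1 230.4] [344 217  16  27] [0.5981 0.0612 0.04  ]
red 338 [219.2 248.4] [211 236  19  26] [ 0.6098 -0.0187  0.04  ]
mid [0.604  0.0212 0.04  ]
amber 5618 [286.4 290.8] [242 252  90  79] [[0.6023 0.0219 0.1001]]
t 12.65 pos [0.6027 0.0211 0.0938] x [-0.0004  0.0001 -1.    ] jaw deg 90.0673817471496 q6 -1.6359929725316444 F [-0.6431 -0.0661 -1.0049] w 0.5355783016870295
turn 0.0 then shift cm [ 3.08 -0.23 -0.07]
```

View pics/w11.png

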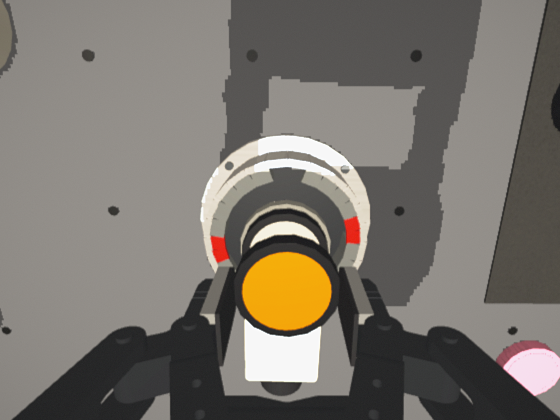

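```bash
python3 -m inch '[[0.8,-0.16,-0.07,0],[0.8,0,0,0],[0.7,0,0,0],[0.3,0,0,0],[0,0,0,0]]'; python3 look.py pics/w12.png; python3 plan.py .604 .0206 .063
```

```text
t: 13.15
position: [0.6044, 0.0197, 0.0671]
tcp_rot: [0.5, -0.5, 0.5, 0.5]
force: [-1.0, 0.6, 0.4]
width: 0.535
[0.6044 0.0197 0.0671]
red 467 [364.5 245.2] [355 230  19  30] [0.598  0.0613 0.04  ]
red 349 [211.3 262.9] [203 252  19  27] [ 0.6082 -0.0196  0.04  ]
mid [0.6031 0.0208 0.04  ]
amber 5615 [286.3 290.8] [242 252  90  79] [[0.6045 0.0203 0.0739]]
t 13.2 pos [0.6047 0.0196 0.0675] x [-0.0005  0.     -1.    ] jaw deg 90.00805034836303 q6 -1.637161758666195 F [ 0.5773 -0.5701  0.0071] w 0.5340471884867811
turn 0.0 then shift cm [0.45 0.07 0.1 ]
```

View pics/w12.png

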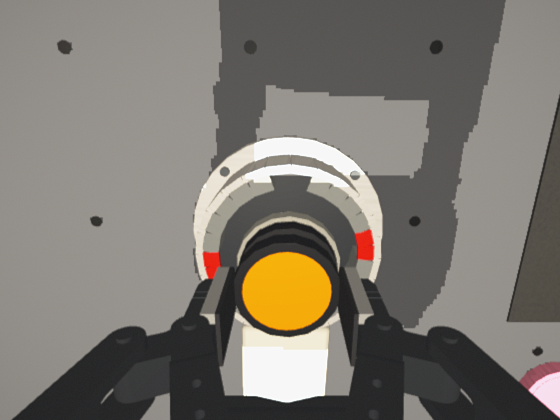

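Amber reads (.6045,.0203), so I nudge it +0.9 mm in y, then step down to contact.

```bash
python3 -m inch '[[0.2,0.04,0.08,0],[0.1,0,0,0],[0,0,0,0]]'; python3 -m inch '[[0.1,0,0,0],[0,0,0,0]]'; python3 -m inch '[[0.05,0,0,0],[0,0,0,0]]'
```

```text
t: 13.5
position: [0.6044, 0.0205, 0.0648]
tcp_rot: [0.5, -0.5, 0.5, 0.5]
force: [-0.2, 0.1, -0.1]
width: 0.533
t: 13.7
position: [0.6044, 0.0204, 0.0638]
tcp_rot: [-0.5, 0.5, -0.5, -0.5]
force: [0.2, 0.2, -0.5]
width: 0.535
t: 13.9
position: [0.6045, 0.0204, 0.0634]
tcp_rot: [-0.5, 0.5, -0.5, -0.5]
force: [-0.8, -0.5, 3.5]
width: 0.532
```

```bash
python3 -m inch '[[0,0,0,0],[0,0,0,0],[0,0,0,0]]' 6.0; python3 -m inch '[[-1.5,0,0,0],[-3,0,0,0],[-4,0,0,0],[-2,0,0,0],[0,0,0,0],[0,0,0,0]]' 8.5; python3 look.py pics/w13.png .07;python3 plan.py .4812 -.1733 .15 50.7
```

```text
t: 14.2
position: [0.6044, 0.0204, 0.0632]
tcp_rot: [0.5, -0.5, 0.5, 0.5]
force: [-0.1, -0.2, 0.5]
width: 0.703
t: 14.8
position: [0.6044, 0.0204, 0.1683]
tcp_rot: [-0.5, 0.5, -0.5, -0.5]
force: [0.2, -0.5, -1.1]
width: 0.994
[0.6044 0.0204 0.1683]
red 200 [336.6 192. ] [331 181  12  21] [0.598  0.0611 0.04  ]
red 207 [236.7 206.3] [231 197  13  20] [ 0.6098 -0.0186  0.04  ]
mid [0.6039 0.0212 0.04  ]
amber 2292 [286.4 212.6] [259 187  56  53] [[0.6047 0.0213 0.07  ]]
amber 891 [ 13.9 286.2] [  0 269  33  36] [[ 0.6646 -0.1894  0.07  ]]
t 14.85 pos [0.6039 0.0204 0.1675] x [-0.001   0.0001 -1.    ] jaw deg 90.00956800789287 q6 -1.6359238401638883 F [ 0.3357 -0.4947 -0.7344] w 0.9935833545204457
turn 0.686 then shift cm [  1.77  -2.78 -22.76]
turn -2.456 then shift cm [ 1.77  2.78 22.76]
```

View pics/w13.png

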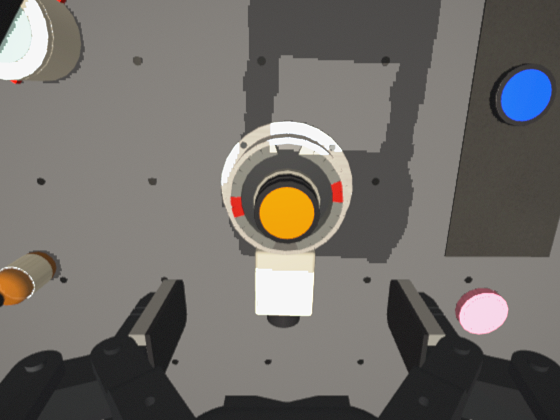

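```bash
python3 -m inch '[[0,0,0,0.137],[0,0,0,0.137],[0,0,0,0.137],[0,0,0,0.137],[0,0,0,0.138],[0,-0.5,-3.8,0],[0,-0.5,-3.8,0],[0,-0.5,-3.8,0],[0,-0.5,-3.8,0],[0,-0.5,-3.8,0],[0,-0.3,-3.8,0],[0,0,0,0]]'; python3 plan.py .4812 -.1733 .15 50.7
python3 - <<'E'
from h import *
np.set_printoptions(precision=4,suppress=True)
st=read_state();c=get_calibration("wrist");im=snapshot("wrist");cv2.imwrite("pics/w14.png",im[:,:,::-1]);np.save("w14.npy",c,allow_pickle=True)
H=hsv(im).astype(int);h,s,v=H[:,:,0],H[:,:,1],H[:,:,2];P=[]
for a,ce,bb in blobs(((h<8)|(h>172))&(s>120)&(v>60),40)[0]: print("red",a,ce,bb,onz(c,ce,.005))
E
```

```text
t: 16.05
position: [0.4789, -0.1763, 0.1671]
tcp_rot: [0.639, -0.301, 0.64, 0.302]
force: [0.0, 0.2, -0.2]
width: 0.993
t 16.05 pos [ 0.4789 -0.1763  0.1671] x [-0.0029  0.0006 -1.    ] jaw deg 50.525747474178736 q6 -1.3505616365888828 F [ 0.0061  0.1577 -0.1898] w 0.9927684883943222
turn -0.003 then shift cm [1.71 0.01 0.38]
turn 3.139 then shift cm [ 1.71 -0.01 -0.38]
red 151 [289.1 147.5] [283 142  13  12] [[ 0.4517 -0.151   0.005 ]]
red 203 [545.2 202. ] [536 192  20  20] [[ 0.636  -0.0046  0.005 ]]
```

View pics/w14.png

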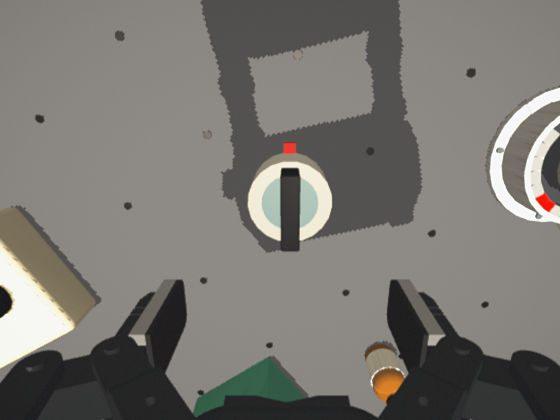

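Run:
```python
from h import *
np.set_printoptions(precision=4,suppress=True)
c=np.load("w14.npy",allow_pickle=True).item();im=cv2.imread("pics/w14.png")[:,:,::-1].copy()
H=hsv(im).astype(int);h,s,v=H[:,:,0],H[:,:,1],H[:,:,2]
sub=np.zeros(v.shape,bool);sub[150:265,240:340]=1
m=sub&(v>175)&(s<70)
ct=np.argwhere(m)[:,::-1]
hull=cv2.convexHull(ct.astype(np.int32))[:,0,:]
P=onz(c,hull,.042)[:,:2]*1000
print("ring",cv2.minEnclosingCircle(P.astype(np.float32)),cv2.fitEllipse(P.astype(np.float32)))
b=(v<45)&sub;b[:167]=0
n,l,st,ce=cv2.connectedComponentsWithStats(b.astype(np.uint8));k=1+np.argmax(st[1:,4]);print(st[k],ce[k])
# handle side edges per row -> centre line on top face z=.07
for z in(.07,):
  rows=range(st[k][1]+8,st[k][1]+st[k][3]-6)
  C=np.array([[np.mean(np.where(l[r]==k)[0]),r] for r in rows])
  Q=onz(c,C,z)[:,:2];d=Q[-1]-Q[0];vx,vy,x0,y0=cv2.fitLine((Q*1000).astype(np.float32),cv2.DIST_L2,0,.01,.01)[:,0]
  print("line",np.degrees(np.arctan2(vy,vx)),x0,y0,Q[0],Q[-1])
```

```text
ring ((480.84759521484375, -174.88967895507812), 33.53216552734375) ((480.8191223144531, -174.92205810546875), (66.3377456665039, 66.89900970458984), 49.83009338378906)
[282 169  17   7 114] [289.6491 172.0439]Traceback (most recent call last):
  File "<stdin>", line 17, in <module>
  File "h.py", line 10, in onz
    d=rays(c,px);e=np.array(c["eye"]);return e+d*((z-e[2])/d[:,2])[:,None]
  File "h.py", line 7, in rays
    d=np.c_[(px[:,0]-K[0,2])/K[0,0],-(px[:,1]-K[1,2])/K[1,1],-np.ones(len(px))]
             ~~^^^^^
IndexError: index 0 is out of bounds for axis 1 with size 0
```

```bash
python3 - <<'E'
from h import *
np.set_printoptions(precision=4,suppress=True)
c=np.load("w14.npy",allow_pickle=True).item();im=cv2.imread("pics/w14.png")[:,:,::-1].copy()
v=im.max(2).astype(int);b=np.zeros(v.shape,np.uint8);b[178:240,270:312]=(v[178:240,270:312]<110)
ct=[[np.mean(np.where(b[r])[0]),r] for r in range(180,238)]
Q=onz(c,np.array(ct),.07)[:,:2]
vx,vy,x0,y0=cv2.fitLine((Q*1000).astype(np.float32),cv2.DIST_L2,0,.01,.01)[:,0]
print(np.degrees(np.arctan2(vy,vx)),x0,y0,"lateral dist of (480.8,-174.9):",vx*(-174.9-y0)-vy*(480.8-x0))
lug=np.array([.4517,-.151]);d=np.array([.4808,-.1749])-lug;print(np.degrees(np.arctan2(d[1],d[0])),np.linalg.norm(d))
E
python3 plan.py .4808 -.1747 .046 50.7
```

```text
-39.709095 477.6546 -172.1947 lateral dist of (480.8,-174.9): -0.07162094
-39.39646163237568 0.03765660632611496
t 16.1 pos [ 0.4801 -0.1749  0.1673] x [-0.002   0.0009 -1.    ] jaw deg 50.53169745921732 q6 -1.3481290139208075 F [0.8813 0.2584 0.4316] w 0.9970406618912736
turn -0.003 then shift cm [12.13 -0.06  0.07]
turn 3.139 then shift cm [12.13  0.06 -0.07]
```

```bash
python3 -m inch '[[3,0,0,0],[4,-0.05,0.05,0],[3,0,0,0],[1.5,0,0,0],[0.3,0,0,0],[0,0,0,0],[0,0,0,0]]'; python3 plan.py .4808 -.1747 .048 50.4; python3 -m inch '[[0,0,0,0],[0,0,0,0],[0,0,0,0],[0,0,0,0],[0,0,0,0],[0,0,0,0],[0,0,0,0],[0,0,0,0],[0,0,0,0],[0,0,0,0]]' 0.5 40
python3 - <<'E'
from h import *
cv2.imwrite("pics/w15.png",snapshot("wrist")[:,:,::-1])
E
```

```text
t: 16.8
position: [0.4829, -0.1735, 0.0509]
tcp_rot: [0.639, -0.303, 0.639, 0.303]
force: [-0.3, -0.0, 0.4]
width: 0.995
t 16.8 pos [ 0.4829 -0.1735  0.0509] x [ 0.0008 -0.0004 -1.    ] jaw deg 50.728474678900206 q6 -1.3468289886236817 F [-0.2789 -0.0081  0.3941] w 0.9952020885785762
turn 0.006 then shift cm [ 0.29  0.09 -0.22]
turn -3.136 then shift cm [ 0.29 -0.09  0.22]
t: 17.8
position: [0.4823, -0.1737, 0.0502]
tcp_rot: [0.639, -0.303, 0.639, 0.303]
force: [0.6, -1.2, -2.4]
width: 0.153
```

View pics/w15.png

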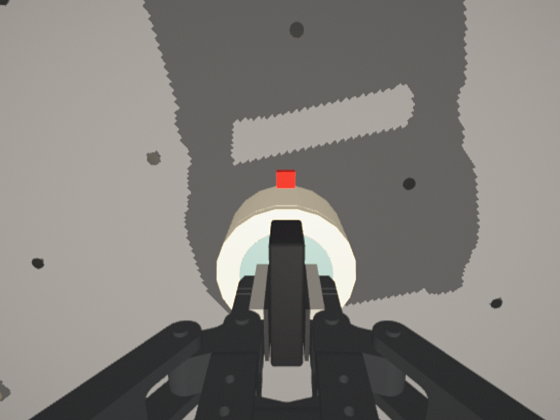

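```bash
python3 -m inch '[[-1,0,0,0],[-3,0,0,0],[-4,0,0,0],[-3,0,0,0],[0,0,0,0],[0,0,0,0]]' 0.5 70; python3 plan.py .604 .0212 .15 88.35
python3 - <<'E'
from h import *
np.set_printoptions(precision=4,suppress=True)
st=read_state();c=get_calibration("wrist");im=snapshot("wrist");cv2.imwrite("pics/w16.png",im[:,:,::-1]);np.save("w16.npy",c,allow_pickle=True)
z0=st["position"][2]-.0502
H=hsv(im).astype(int);h,s,v=H[:,:,0],H[:,:,1],H[:,:,2]
for a,ce,bb in blobs(((h<8)|(h>172))&(s>120)&(v>60),40)[0]: print("red",a,ce,bb,onz(c,ce,z0+.005))
p=[(x,y) for x,y in []]
m=(v>175)&(s<70);m[:190]=0;m[310:]=0;m[:,:200]=0;m[:,370:]=0
hull=cv2.convexHull(np.argwhere(m)[:,::-1].astype(np.int32))[:,0,:]
P=(onz(c,hull,z0+.042)[:,:2]*1000)
A=np.c_[2*P,np.ones(len(P))];x=np.linalg.lstsq(A,(P**2).sum(1),rcond=None)[0];print("ring",x[:2],np.sqrt(x[2]+x[0]**2+x[1]**2),st["position"])
print(cv2.minEnclosingCircle(P.astype(np.float32)))
E
```

```text
t: 18.45
position: [0.4825, -0.1737, 0.1611]
tcp_rot: [0.639, -0.303, 0.639, 0.302]
force: [0.7, -0.2, -2.1]
width: 0.144
t 18.45 pos [ 0.4825 -0.1737  0.1611] x [ 0.0015 -0.0007 -1.    ] jaw deg 50.7077745643497 q6 -1.3470848806713023 F [ 0.7335 -0.1772 -2.1106] w 0.14429048623823895
turn -0.657 then shift cm [  1.11 -11.58  19.84]
turn 2.485 then shift cm [  1.11  11.58 -19.84]
red 354 [285.3 178.6] [276 170  20  19] [[ 0.4527 -0.1501  0.1159]]
red 212 [544.8 202.9] [535 193  21  20] [[ 0.555  -0.0474  0.1159]]
ring [ 481.8884 -173.6996] 33.44855518039294 [ 0.4825 -0.1737  0.1611]
((481.23370361328125, -173.31961059570312), 34.09367752075195)
```

View pics/w16.png

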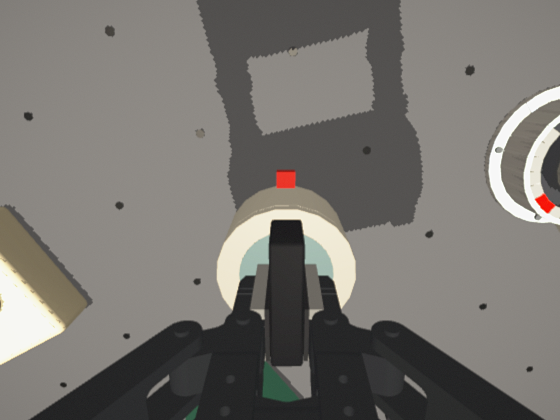

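```bash
python3 -m inch '[[0,0,0,-0.131],[0,0,0,-0.131],[0,0,0,-0.131],[0,0,0,-0.132],[0,0,0,-0.132],[0,-1.2,2,0],[0,-2,3.4,0],[0,-2.2,3.8,0],[0,-2.2,3.8,0],[0,-2,3.4,0],[0,-1.2,2,0],[0,-0.8,1.4,0]]'; python3 -m inch '[[0,0,0,0],[0,0,0,0],[0,0,0,0]]';python3 plan.py .605 .0212 .11 88.35
cat > look2.py <<'E'
from h import *
import sys
np.set_printoptions(precision=4,suppress=True)
st=read_state();c=get_calibration("wrist");im=snapshot("wrist");cv2.imwrite(sys.argv[1],im[:,:,::-1])
z0=st["position"][2]-.0502;print(st["position"],"cap bottom",z0)
H=hsv(im).astype(int);h,s,v=H[:,:,0],H[:,:,1],H[:,:,2]
for a,ce,bb in blobs(((h<8)|(h>172))&(s>120)&(v>60),40)[0]: print("red",a,ce,bb,"as lug",onz(c,ce,z0+.005),"as pocket",onz(c,ce,.04))
E
python3 look2.py pics/w17.png
```

```text
t: 19.7
position: [0.604, 0.0226, 0.1587]
tcp_rot: [0.506, -0.492, 0.507, 0.494]
force: [-0.2, -0.3, -1.0]
width: 0.148
t: 20.0
position: [0.6033, 0.0199, 0.1599]
tcp_rot: [0.507, -0.492, 0.508, 0.493]
force: [0.2, 0.6, -2.2]
width: 0.145
t 20.0 pos [0.6033 0.0199 0.1599] x [-0.0011 -0.0001 -1.    ] jaw deg 88.29776915718837 q6 -1.60671033881665 F [ 0.1739  0.5675 -2.1675] w 0.14482598927803333
turn -0.001 then shift cm [ 4.99 -0.17  0.13]
turn 3.141 then shift cm [ 4.99  0.17 -0.13]
[0.6033 0.0199 0.1599] cap bottom 0.10972936447708748
red 353 [285.5 178.6] [276 170  20  19] as lug [[0.5655 0.0213 0.1147]] as pocket [[0.5838 0.0207 0.04  ]]
red 245 [338.9 195.1] [332 184  14  22] as lug [[0.5758 0.0505 0.1147]] as pocket [[0.5981 0.0614 0.04  ]]
red 110 [234.  208.3] [230 203  11  16] as lug [[ 0.5816 -0.008   0.1147]] as pocket [[ 0.6063 -0.0202  0.04  ]]
```

View pics/w17.png

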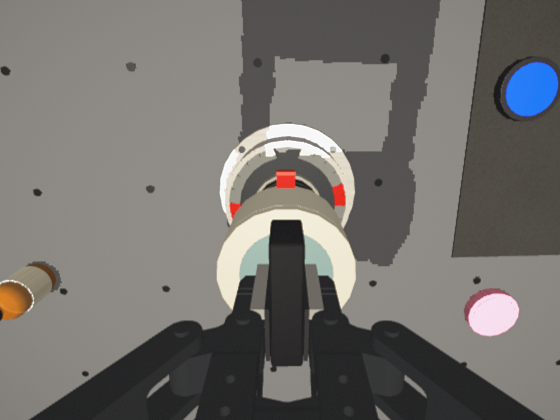

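```bash
python3 -m inch '[[1,-0.15,0.1,0],[1.2,0,0,0],[1,0,0,0],[0,0,0,0],[0,0,0,0]]';python3 plan.py .6048 .0212 .11 88.35
python3 look2.py pics/w18.png;python3 - <<'E'
from h import *
a=snapshot("scene");cv2.imwrite("pics/c18.png",cv2.resize(a[170:300,190:330,::-1],None,fx=4,fy=4))
a=snapshot("side");cv2.imwrite("pics/s18.png",cv2.resize(a[130:250,240:370,::-1],None,fx=5,fy=5))
E
```

```text
t: 20.55
position: [0.6053, 0.0218, 0.1278]
tcp_rot: [0.507, -0.493, 0.507, 0.493]
force: [-0.1, 0.0, -1.9]
width: 0.145
t 20.55 pos [0.6053 0.0218 0.1278] x [-0.0009  0.     -1.    ] jaw deg 88.34962460289623 q6 -1.6044639475123832 F [-0.0614  0.0218 -1.9319] w 0.14539663197375233
turn -0.0 then shift cm [ 1.78  0.05 -0.07]
turn 3.142 then shift cm [ 1.78 -0.05  0.07]
[0.6053 0.0218 0.1278] cap bottom 0.07760264473699277
red 353 [285.4 178.5] [276 170  20  19] as lug [[0.5675 0.0232 0.0826]] as pocket [[0.5779 0.0228 0.04  ]]
red 295 [342.5 205.7] [335 193  15  25] as lug [[0.584  0.0545 0.0826]] as pocket [[0.5981 0.0612 0.04  ]]
red 198 [225.5 222.7] [220 214  13  24] as lug [[ 0.5921 -0.0115  0.0826]] as pocket [[ 0.6081 -0.0198  0.04  ]]
```

View pics/w18.png

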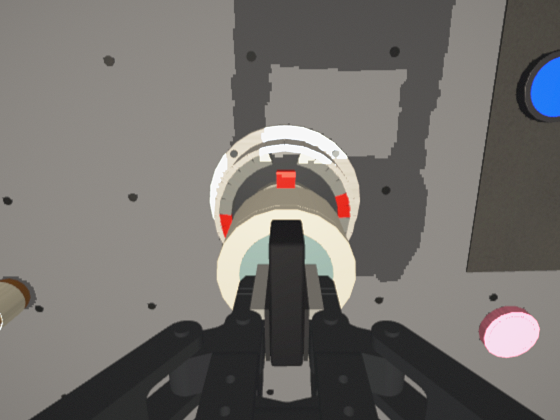

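View pics/c18.png

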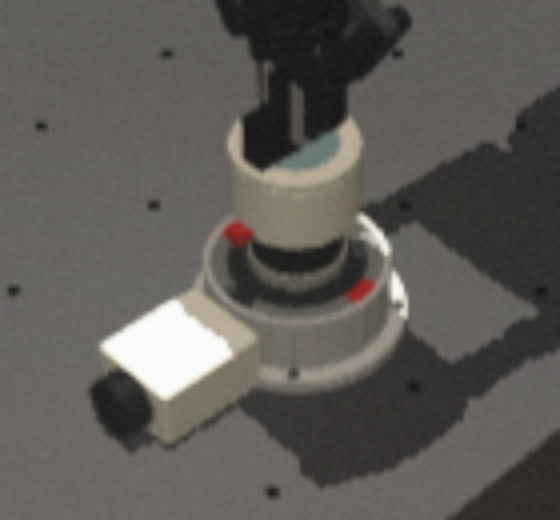

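View pics/s18.png

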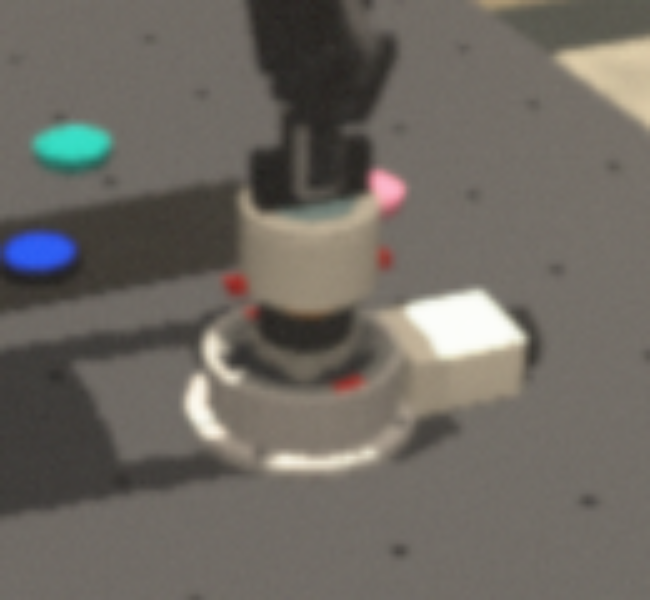

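```bash
python3 -m inch '[[0.8,0.06,-0.08,0],[0.8,0,0,0],[0.8,0,0,0],[0.6,0,0,0],[0.3,0,0,0],[0,0,0,0],[0,0,0,0]]';python3 plan.py .6045 .0212 .0842 88.35
python3 look2.py pics/w19.png
```

```text
t: 21.4
position: [0.6051, 0.0211, 0.0954]
tcp_rot: [0.507, -0.493, 0.507, 0.493]
force: [0.3, -0.2, -0.9]
width: 0.143
t 21.4 pos [0.6051 0.0211 0.0954] x [ 0.0002  0.     -1.    ] jaw deg 88.35130462050383 q6 -1.605803037770076 F [ 0.2979 -0.242  -0.9215] w 0.1428032438122237
turn 0.0 then shift cm [1.12 0.06 0.01]
turn -3.142 then shift cm [ 1.12 -0.06 -0.01]
[0.6051 0.0211 0.0954] cap bottom 0.045181920802805746
red 353 [285.3 178.5] [276 170  20  19] as lug [[0.5672 0.0224 0.0502]] as pocket [[0.5697 0.0223 0.04  ]]
red 377 [352.1 222.6] [343 209  18  27] as lug [[0.594  0.0594 0.0502]] as pocket [[0.5979 0.0613 0.04  ]]
red 236 [217.5 241.4] [211 232  15  26] as lug [[ 0.6032 -0.0179  0.0502]] as pocket [[ 0.6077 -0.0202  0.04  ]]
```

View pics/w19.png

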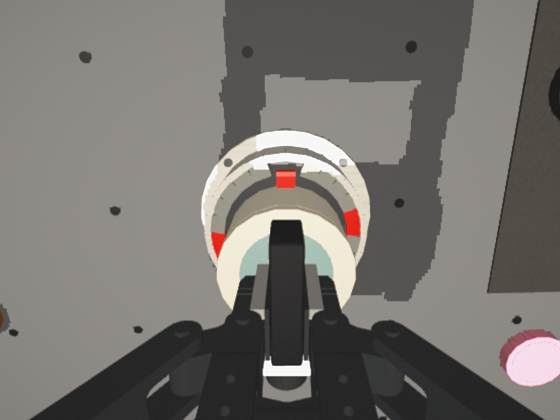

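```bash
python3 -m inch '[[0.3,0.05,0,0],[0.3,0,0,0],[0.3,0,0,0],[0.2,0,0,0],[0,0,0,0],[0,0,0,0]]'; python3 -m inch '[[0.2,0,0,0],[0.2,0,0,0],[0,0,0,0]]'; python3 -m inch '[[0.2,0,0,0],[0.2,0,0,0],[0,0,0,0],[0,0,0,0]]'
```

```text
t: 22.05
position: [0.6044, 0.0211, 0.0843]
tcp_rot: [0.507, -0.493, 0.507, 0.493]
force: [0.3, 0.7, -1.8]
width: 0.143
t: 22.35
position: [0.6046, 0.0211, 0.0802]
tcp_rot: [0.507, -0.493, 0.507, 0.493]
force: [-0.7, -0.2, 4.8]
width: 0.144
t: 22.75
position: [0.6046, 0.0211, 0.0764]
tcp_rot: [0.507, -0.493, 0.507, 0.493]
force: [-0.9, 0.6, 5.8]
width: 0.145
```

```bash
python3 -m inch '[[0.2,0,0,0],[0,0,0,0]]'; python3 -m inch '[[0,0,0,0]]';python3 look2.py pics/w20.png
```

```text
t: 22.95
position: [0.6046, 0.0211, 0.0743]
tcp_rot: [0.507, -0.493, 0.507, 0.493]
force: [-2.3, 0.7, 8.1]
width: 0.15
t: 23.05
position: [0.6046, 0.0211, 0.0745]
tcp_rot: [0.507, -0.493, 0.507, 0.493]
force: [-1.0, 1.3, 7.8]
width: 0.143
[0.6046 0.0211 0.0745] cap bottom 0.02428450066556425
red 334 [285.6 179. ] [276 171  20  17] as lug [[0.5671 0.0225 0.0293]] as pocket [[0.5644 0.0226 0.04  ]]
red 444 [358.6 237.2] [349 222  19  30] as lug [[0.6026 0.0634 0.0293]] as pocket [[0.598  0.0612 0.04  ]]
red 328 [211.3 259.5] [203 247  17  30] as lug [[ 0.6142 -0.0226  0.0293]] as pocket [[ 0.6089 -0.0199  0.04  ]]
```

View pics/w20.png

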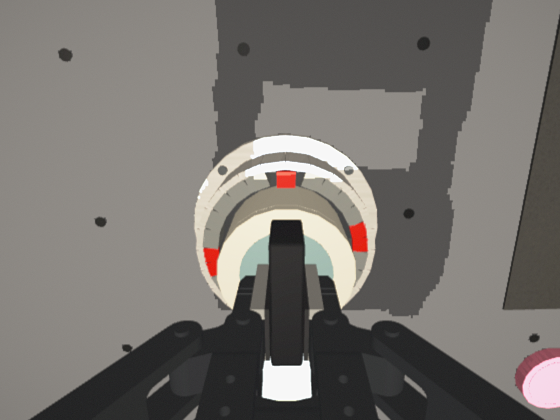

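```bash
python3 -m inch '[[0,0,0,0.08],[0,0,0,0.08],[0,0,0,0.1],[0,0,0,0.1],[0,0,0,0]]'; python3 -c "
from h import *
s=read_state();print(s['torque'],s['force'],s['q'][5])"; python3 plan.py .6045 .0211 .0745; python3 look2.py pics/w21.png
```

```text
t: 23.6
position: [0.6049, 0.0211, 0.0746]
tcp_rot: [0.588, -0.393, 0.588, 0.393]
force: [-0.2, 0.5, 7.5]
width: 0.145
[ 0.21996402  0.10820868 -0.02663736] [-0.17076214  0.53278216  7.53740584] -1.2418808030443198
t 23.6 pos [0.6049 0.0211 0.0746] x [ 0.001 -0.    -1.   ] jaw deg 67.49826380937394 q6 -1.2418808030443198 F [-0.1708  0.5328  7.5374] w 0.14530891715938304
turn 0.0 then shift cm [ 0.01  0.03 -0.01]
[0.6049 0.0211 0.0746] cap bottom 0.024384902533001566
red 62 [285.2 186.2] [277 185  19   4] as lug [[0.5736 0.0337 0.0294]] as pocket [[0.5709 0.0348 0.04  ]]
red 482 [350.8 213.3] [337 197  28  33] as lug [[0.6022 0.0616 0.0294]] as pocket [[0.598  0.0612 0.04  ]]
red 59 [214.3 277.5] [211 272   8  14] as lug [[ 0.6093 -0.0272  0.0294]] as pocket [[ 0.6047 -0.0226  0.04  ]]
```

View pics/w21.png

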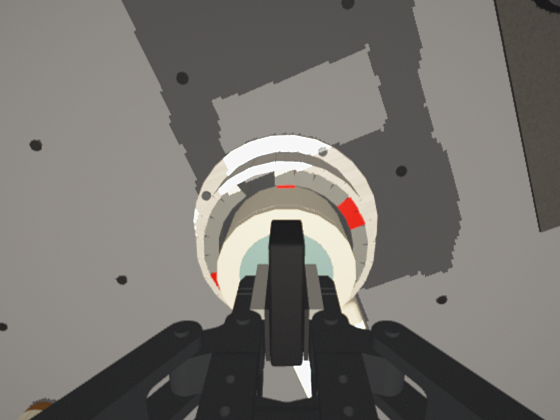

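```bash
python3 -m inch '[[0,0,0,0.12],[0,0,0,0.12],[0,0,0,0.12],[0,0,0,0.12],[0,0,0,0.12],[0,0,0,0.12],[0,0,0,0.12],[0,0,0,0.1],[0,0,0,0.06],[0,0,0,0]]'; python3 -c "
from h import *
s=read_state();print(s['torque'],s['force'],s['q'][5])"; python3 plan.py .6045 .0211 .0745; python3 look2.py pics/w22.png
```

```text
t: 24.65
position: [0.6051, 0.0211, 0.0747]
tcp_rot: [0.705, -0.063, 0.704, 0.063]
force: [0.5, 0.8, 6.8]
width: 0.137
[ 0.19460491 -0.10675171 -0.07544938] [0.52060782 0.80487321 6.81957929] -0.24333913157868056
t 24.65 pos [0.6051 0.0211 0.0747] x [ 0.0015 -0.0001 -1.    ] jaw deg 10.28756894519697 q6 -0.24333913157868056 F [0.5206 0.8049 6.8196] w 0.13729642107262646
turn 0.0 then shift cm [ 0.02  0.01 -0.06]
[0.6051 0.0211 0.0747] cap bottom 0.02445961215515246
red 538 [287.4 178.5] [271 170  35  18] as lug [[0.598  0.0582 0.0295]] as pocket [[0.5975 0.0608 0.04  ]]
```

View pics/w22.png

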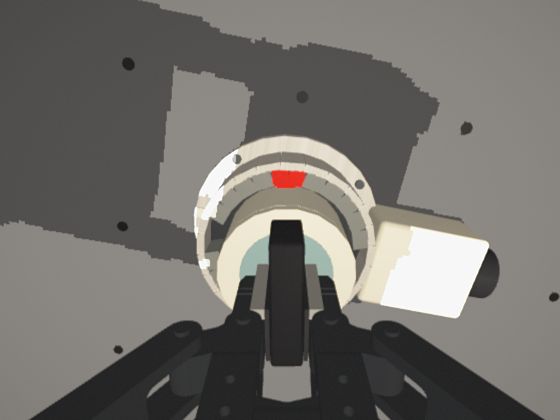

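```bash
for i in 1; do python3 -m inch '[[0,0,0,0.05],[0,0,0,0.03],[0,0,0,0]]'; done; python3 -c "
from h import *
s=read_state();print(s['torque'],s['force'],s['q'][5])"; python3 plan.py .6045 .0211 .0745; python3 -m inch '[[0,0,0,0.03],[0,0,0,0]]'; python3 -c "
from h import *
s=read_state();print(s['torque'],s['force'],s['q'][5])"; python3 plan.py .6045 .0211 .0745
```

```text
t: 25.0
position: [0.6051, 0.0211, 0.0747]
tcp_rot: [0.707, -0.036, 0.706, 0.036]
force: [-0.8, 0.9, 7.7]
width: 0.145
[ 0.1573019  -0.13570573 -0.01636478] [-0.78546821  0.91289917  7.71421362] -0.16460413020980294
t 25.0 pos [0.6051 0.0211 0.0747] x [ 0.0016 -0.0001 -1.    ] jaw deg 5.778232191568794 q6 -0.16460413020980294 F [-0.7855  0.9129  7.7142] w 0.14548123045405262
turn 0.0 then shift cm [ 0.02  0.01 -0.06]
t: 25.2
position: [0.6051, 0.0211, 0.0747]
tcp_rot: [0.707, -0.025, 0.706, 0.025]
force: [0.0, 1.0, 8.2]
width: 0.147
[ 0.16740538 -0.08628855  0.41111799] [0.04090973 0.96430854 8.20796404] -0.13498993989022642
t 25.2 pos [0.6051 0.0211 0.0747] x [ 0.0015 -0.0002 -1.    ] jaw deg 4.087926303637536 q6 -0.13498993989022642 F [0.0409 0.9643 8.208 ] w 0.14681241961582311
turn 0.0 then shift cm [ 0.02  0.01 -0.06]
```

```bash
python3 -m inch '[[0,0,0,-0.03],[0,0,0,0],[-0.2,0,0,0],[-0.2,0,0,0],[-0.1,0,0,0],[0,0,0,0]]'; python3 -c "
from h import *
s=read_state();print(s['torque'],s['force'],s['position'])"; python3 -m inch '[[-0.1,0,0,0],[0,0,0,0]]'; python3 -c "
from h import *
s=read_state();print(s['torque'],s['force'],s['position'])"
```

```text
t: 25.8
position: [0.605, 0.021, 0.0796]
tcp_rot: [0.707, -0.036, 0.706, 0.036]
force: [1.3, 0.8, 4.2]
width: 0.143
[ 0.01821625 -0.51704388 -0.01345668] [1.28353471 0.75522357 4.20972423] [0.60501736 0.02104409 0.07957707]
t: 26.0
position: [0.605, 0.0211, 0.0805]
tcp_rot: [0.707, -0.036, 0.706, 0.036]
force: [3.6, 0.4, 2.7]
width: 0.143
[ 0.09915609 -0.7533518  -0.01705197] [3.57097568 0.41105948 2.71538297] [0.60495211 0.02107571 0.08045646]
```

```bash
python3 -m inch '[[0,0,0,0],[0,0,0,0],[0,0,0,0],[0,0,0,0]]' 4.0; python3 -m inch '[[-1,0,0,0],[-2,0,0,0],[-3,0,0,0],[-4,0,0,0],[0,0,0,0],[0,0,0,0]]' 6; python3 look2.py pics/w23.png;python3 - <<'E'
from h import *
a=snapshot("scene");cv2.imwrite("pics/c23.png",cv2.resize(a[150:300,190:340,::-1],None,fx=4,fy=4));cv2.imwrite("pics/c23f.png",a[:,:,::-1])
a=snapshot("side");cv2.imwrite("pics/s23.png",cv2.resize(a[150:250,250:370,::-1],None,fx=6,fy=6))
E
```

```text
t: 26.4
position: [0.6041, 0.0211, 0.08]
tcp_rot: [0.706, -0.036, 0.706, 0.036]
force: [0.0, -0.0, 0.5]
width: 0.472
t: 27.0
position: [0.6049, 0.0211, 0.1818]
tcp_rot: [0.707, -0.036, 0.705, 0.036]
force: [0.0, 0.4, -0.5]
width: 0.705
[0.6049 0.0211 0.1818] cap bottom 0.13156207812983586
red 263 [283.8 147.3] [273 141  22  15] as lug [[0.5971 0.0752 0.1366]] as pocket [[0.5982 0.0602 0.04  ]]
```

View pics/w23.png

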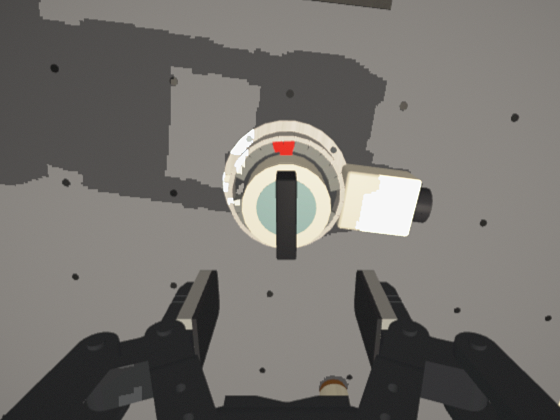

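View pics/s23.png

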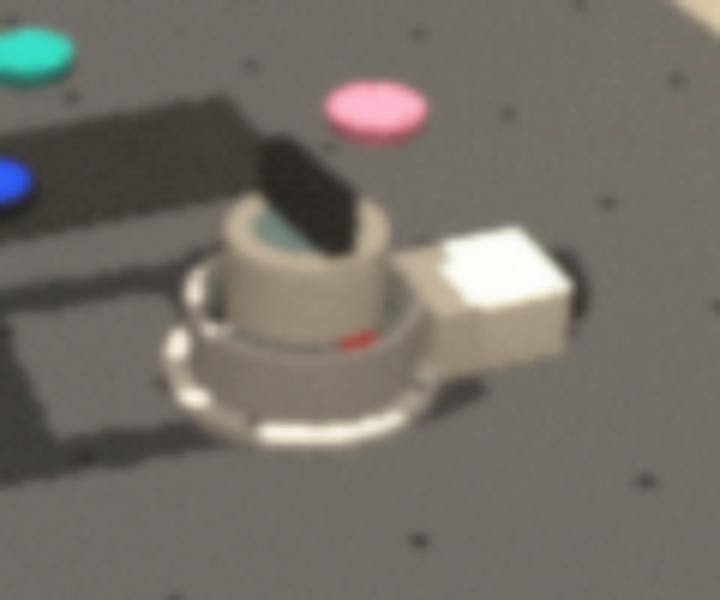

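View pics/c23.png

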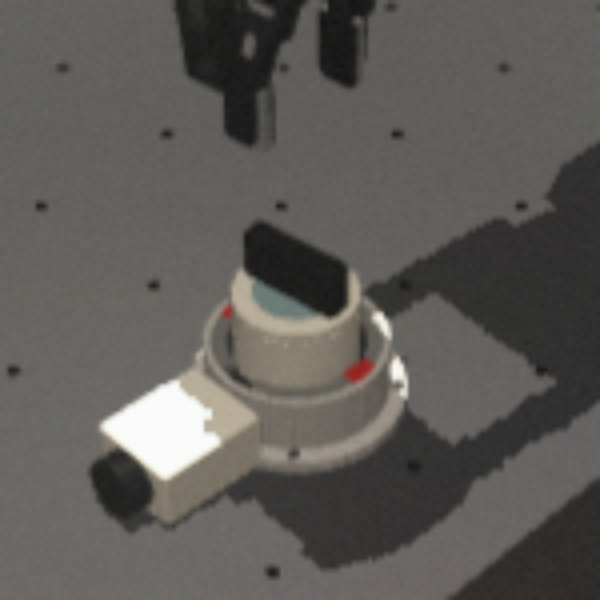

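Run:
```python
from h import *
np.set_printoptions(precision=4,suppress=True)
c=get_calibration("wrist");im=snapshot("wrist")
H=hsv(im).astype(int);v=H[:,:,2];s=H[:,:,1]
# top plate outline: sample radially from centre for bright->dark edge (front/left/right)
sc=get_calibration("scene");sd=get_calibration("side")
# handle top corners triangulated scene/side
g={"scene":snapshot("scene"),"side":snapshot("side")}
for n in g:
    m=(g[n].max(2)<45).astype(np.uint8); 
    for a,ce,bb in blobs(m[190:240,235:300] if n=="scene" else m[165:200,285:320],30)[0]: print(n,a,ce,bb)
ys,xs=np.where(im.max(2)[172:262,270:302]<70)
b=np.zeros(v.shape,bool);b[178:255,272:302]=im.max(2)[178:255,272:302]<110
Q=onz(c,np.array([[np.mean(np.where(b[r])[0]),r] for r in range(180,252)]),.101)[:,:2]
vx,vy,x0,y0=cv2.fitLine((Q*1000).astype(np.float32),cv2.DIST_L2,0,.01,.01)[:,0]
print("handle",np.degrees(np.arctan2(vy,vx)),x0,y0)
ct=[]
for th in np.radians(np.arange(0,360,4)):
    for r in range(55,33,-1):
        x,y=287+r*np.cos(th),205+r*np.sin(th)
        if v[int(round(y)),int(round(x))]>205 and s[int(round(y)),int(round(x))]<70: ct.append((x,y));break
P=onz(c,np.array(ct),.073)[:,:2]*1000
for _ in range(4):
    x=np.linalg.lstsq(np.c_[2*P,np.ones(len(P))],(P**2).sum(1),rcond=None)[0];r=np.sqrt(x[2]+x[0]**2+x[1]**2);e=abs(np.hypot(*(P-x[:2]).T)-r);P=P[e<max(1,np.median(e)*2)]
print("ring@.073",x[:2],r,len(P))
bl=snapshot("scene");H=hsv(bl).astype(int);h,s,v=H[:,:,0],H[:,:,1],H[:,:,2]
for a,ce,bb in blobs((h>110)&(h<130)&(s>150)&(v>60),60)[0]:print("blue",ce,onz(sc,ce,.012))
```

```text
scene 345 [28.4 26.7] [16 16 25 23]
side 33 [12.8 16.1] [ 9 12  9 10]
handle -84.25019 603.2889 25.320694
ring@.073 [603.6499  19.7014] 33.78764159161122 45
blue [359.4 271.9] [[0.5264 0.2136 0.012 ]]
```

View pics/c23f.png

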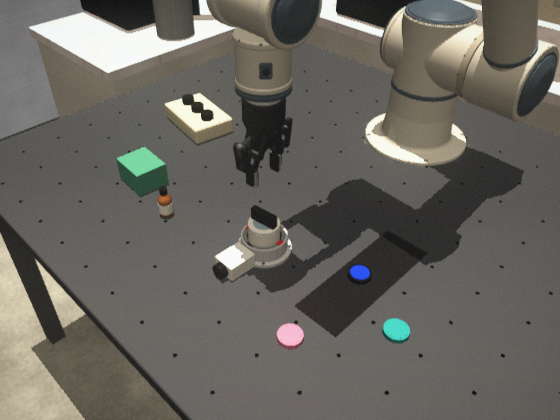

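Run:
```python
from h import *
np.set_printoptions(precision=4,suppress=True)
c=get_calibration("wrist");im=snapshot("wrist");cv2.imwrite("pics/w24.png",cv2.resize(im[110:270,210:370,::-1],None,fx=3.6,fy=3.6,interpolation=0))
print(im[205,240:262].tolist()); print(im[155:172,310].tolist()); print(im[236:252,300].tolist())
```

```text
[[241, 239, 226], [159, 156, 142], [159, 153, 138], [214, 200, 173], [240, 233, 210], [240, 234, 214], [239, 233, 211], [239, 232, 212], [239, 233, 213], [239, 232, 212], [239, 233, 213], [239, 232, 213], [239, 232, 213], [239, 232, 213], [239, 233, 213], [240, 233, 213], [239, 232, 212], [229, 224, 202], [172, 192, 180], [163, 188, 177], [167, 189, 179], [167, 190, 179]]
[[154, 152, 140], [154, 151, 139], [136, 134, 123], [104, 101, 96], [83, 82, 80], [81, 80, 78], [103, 98, 91], [131, 124, 109], [141, 133, 117], [143, 136, 118], [143, 134, 118], [143, 135, 118], [143, 135, 117], [142, 135, 117], [154, 145, 125], [201, 188, 162], [238, 230, 205]]
[[241, 233, 212], [240, 234, 213], [240, 233, 212], [240, 233, 210], [239, 232, 211], [240, 233, 212], [239, 232, 212], [239, 232, 211], [239, 232, 212], [238, 232, 210], [239, 233, 210], [240, 233, 210], [218, 206, 180], [162, 155, 144], [142, 138, 133], [142, 138, 133]]
```

View pics/w24.png

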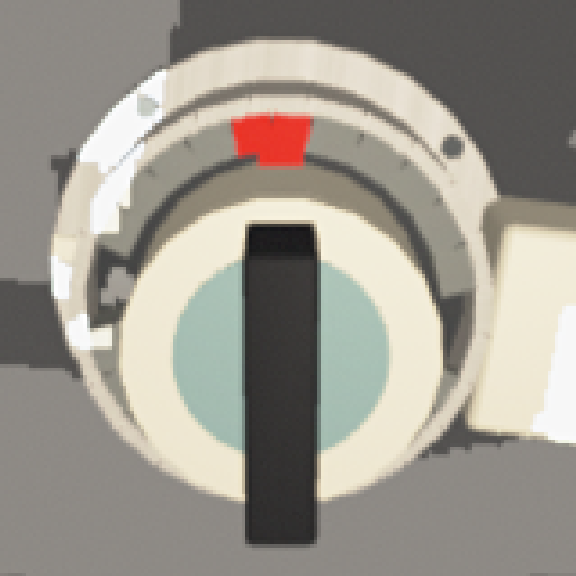

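Run:
```python
from h import *
np.set_printoptions(precision=4,suppress=True)
c=get_calibration("wrist");im=cv2.cvtColor(snapshot("wrist"),cv2.COLOR_RGB2GRAY).astype(np.float32)
cx,cy=288.,207.;pts=[]
for th in np.radians(np.r_[np.arange(-78,78,4),np.arange(102,258,4)]):  # all around but the handle ends
    # image angle measured from +x to the right
    pass
for th in np.radians(np.arange(0,360,4)):
    if abs(np.cos(th))<.3: continue
    rr=np.arange(34,52,.25);x=cx+rr*np.cos(th);y=cy+rr*np.sin(th)
    p=cv2.remap(im,x.astype(np.float32)[None],y.astype(np.float32)[None],1)[0]
    k=np.where(p<205)[0]
    if len(k) : pts.append((x[k[0]],y[k[0]]))
pts=np.array(pts)
for z in(.067,.07,.073,.076,.079):
    P=onz(c,pts,z)[:,:2]*1000
    for _ in range(5):
        q=np.linalg.lstsq(np.c_[2*P,np.ones(len(P))],(P**2).sum(1),rcond=None)[0];r=np.sqrt(q[2]+q[0]**2+q[1]**2);e=abs(np.hypot(*(P-q[:2]).T)-r);P=P[e<1.2]
    print(z,q[:2],r,len(P),e.max())
```

```text
0.067 [604.0369  18.5196] 34.01122685058786 67 1.128646635914933
0.07 [603.9289  19.5255] 33.61309090779841 67 1.1154346811022506
0.073 [603.8209  20.5313] 33.21495496501387 67 1.1022227262879198
0.076 [603.7129  21.5372] 32.81681902223105 67 1.0890107714646717
0.079 [603.605  22.543] 32.41868307944709 67 1.0757988166494243
```

Run:
```python
from h import *
np.set_printoptions(precision=4,suppress=True)
def fit(c,rgb,cx,cy,r0,r1,zs):
    im=cv2.cvtColor(rgb,cv2.COLOR_RGB2GRAY).astype(np.float32);pts=[]
    for th in np.radians(np.arange(0,360,4)):
        if abs(np.cos(th))<.3: continue
        rr=np.arange(r0,r1,.25);x=cx+rr*np.cos(th);y=cy+rr*np.sin(th)
        p=cv2.remap(im,x.astype(np.float32)[None],y.astype(np.float32)[None],1)[0];k=np.where(p<205)[0]
        if len(k): pts.append((x[k[0]],y[k[0]]))
    for z in zs:
        P=onz(c,np.array(pts),z)[:,:2]*1000
        for _ in range(5):
            q=np.linalg.lstsq(np.c_[2*P,np.ones(len(P))],(P**2).sum(1),rcond=None)[0];r=np.sqrt(q[2]+q[0]**2+q[1]**2);e=abs(np.hypot(*(P-q[:2]).T)-r);P=P[e<1.2]
        print(z,q[:2],r,len(P))
c=np.load("w14.npy",allow_pickle=True).item();fit(c,cv2.imread("pics/w14.png")[:,:,::-1].copy(),290,202,33,52,(.036,.042,.048))
```

```text
0.036 [ 482.3247 -176.078 ] 33.74421071792262 73
0.042 [ 480.8351 -174.9158] 33.00757621868766 73
0.048 [ 479.3454 -173.7536] 32.27094171945154 73
```

```bash
python3 -c "
from workcell import *
print(hand_in(), read_state()['t'])"
```

```text
the job is handed in; nothing more can be done
the job is handed in; nothing more can be done
```

I loaded the lamp's filter holder and handed the job in at about 27.5 s of the 72 s allowed. The white disc went on the platform first, then the amber disc on top of it. The cap then went into the slots, was pressed down and turned clockwise to the stop, where the wrist torque rose to about 0.4 N m. I backed it off about 1.7°, let the spring lift it and released it.

**Last checks:**
- **Discs:** by the wrist camera, the white disc was about 0.3 mm off the holder's axis and the amber disc about 0.8 mm off.
- **Cap turn:** the handle stands 82.6° clockwise of the slots. The pocket's middle is at 80° and the stop at 84°.
- **Cap height:** the estimates disagree by a few millimetres. Measuring the top plate's outline gave 71 to 75 mm above the table. Correcting with the same measurement made while the cap stood on the table gave about 74.6 mm, against 73 mm expected when locked. The drop in wrist force as the cap rose also fits it seating in the pockets, but I could not see the lugs there directly.
- **Bystanders:** the blue disc was measured and had not moved. The vial, carton and look-alikes looked untouched in the final picture.

The gripper was open and well clear of the cap when I handed in.

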